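# Put a checked connecting rod and its mower parts away and flip the job binder to green

### The job

The connecting rod has passed its check: swing the red-handled clamp arm up and all the way back over centre, lay the rod flat in the parts tray together with every mower part lying loose on the cart (piston, pushrods, dipstick - whichever are there), and bring the clamp arm back down onto the empty nest. When all the parts are in the tray swing its aluminium gate fully shut, and only after that turn the binder's stiff red leaf right over its rings so that it lies flat with the green face up. Leave the other tools and supplies where they are.

Things in the scene. Friction and masses are not known exactly. Their poses are not given: they have to be found in the camera images.
- tray: Shallow steel parts tray with dark rubber floor, 210 x 260 mm (x by y), fixed to the cart. Origin at the centre of its underside, z up; floor 4 mm above the origin, walls 5 mm thick, tops 26 mm above it. The wall facing -x is missing over the 110 mm next to the +y corner: the gate closes that gap.
- gate (a joint): Aluminium gate on a vertical hinge at the tray's -x,+y corner; 0 = shut, in line with the -x wall; grows (rad, to 1.5) as it swings outward, away from the tray. Starts open, 0.7 to 1.3. Light friction (0.03 N m): stays where left.
- gate_pin (a point): Gate's upright round aluminium pin with red band, 12 mm diameter, at its free end, 95 mm from the hinge. This point is on the pin's axis, 54 mm above the tray's underside, 16 mm below the pin's top; the pin stands free for 20 mm below it (gate panel top is 34 mm above the tray's underside). Pinch it from above.
- gate_hinge (a point): Point on the gate's vertical hinge axis, level with gate_pin. Seen from above the gate turns counter-clockwise to shut.
- binder: Open ring binder, fixed to the cart: black cover 250 x 170 mm, 8 mm thick, two white page stacks 37 mm high either side of three steel rings. Origin at the centre of the cover's underside; the rings' axis runs along its y, 45 mm above the origin.
- leaf (a joint): Stiff plastic leaf 105 x 148 mm on the rings, red on one face and green on the other. 0 = lies flat on the binder's -x side, red up; 1.57 = upright; 3.14 = lies flat on the +x side, green up (stop). Starts 0 to 0.3. Turns about the ring axis, stiffly (0.06 N m): it stays at whatever angle it is left, so it must be laid right down.
- leaf_tab (a point): Round black bar, 12 mm diameter, along the leaf's free edge, parallel to the ring axis, 100 mm from it. It sticks out 55 mm beyond the leaf's -y end with nothing under it but the cart (45 mm below when flat). This point is on the bar's axis, 108 mm from the leaf's middle, 34 mm beyond the leaf's end. Can be pinched from above at any leaf angle, fingers either side of the bar, and turns between the pads as the leaf swings.
- leaf_hinge (a point): Point on the ring axis (the leaf's turning axis), abreast of leaf_tab (binder frame 0, -108, 45 mm).
- clamp_base: Grey check fixture, plate 210 x 150 mm, 10 mm thick, fixed to the cart. Origin on the plate's underside below the clamp's pivot; z up. The nest for the connecting rod is at x = -70 mm: two steel saddles at y = +-41 mm, tops 20 mm above the origin, with 28 mm high side fences 26 mm either side of the rod's centre line; between the saddles (y within +-27 mm) the space beside the rod is free. Two pivot cheeks rise to 76 mm around the pivot.
- nest (a point): Middle of the nest, level with the saddles' tops: where the underside centre of the connecting rod lies at the start.
- clamp (a joint): Steel clamp arm on a horizontal pivot (along clamp_base's y, 55 mm above its origin). 0 = pressing its rubber foot on the rod in the nest, arm level, pointing to -x; grows as the arm rises: 1.57 upright, 2.5 fully back (stop). With the nest empty it comes down to -0.06. Over centre it falls by its own weight (0.22 kg) to either end; friction 0.05 N m.
- clamp_grip (a point): On the red round cross bar at the end of the clamp arm: 14 mm diameter, 92 mm long, parallel to the pivot axis, 125 mm from it. This point is on the bar's axis, 33 mm to the +y side of the arm (arm 18 mm wide). Can be pinched from above at any arm angle, fingers either side of the bar, and turns between the pads as the arm swings.
- clamp_hinge (a point): Point on the clamp's pivot axis abreast of clamp_grip.
- conrod: Dark forged steel connecting rod, 125 mm long, 16 mm thick, flat; big end 44 mm and small end 26 mm across, shank 14 mm wide from 38 mm on one side to 22 mm or so on the other side of the origin. Origin: centre of its underside, x along it towards the big end. Starts in the nest, along clamp_base's y. 0.13 to 0.25 kg.
- piston: Aluminium piston, 54 mm diameter, 48 mm tall, standing on the cart. Origin: centre of its underside, z up. About 0.16 kg. May be absent.
- pushrod_a: Polished steel pushrod, 150 mm long, 10 mm thick, lying flat, does not roll. Origin: middle of its underside, x along it. 50 g. May be absent.
- pushrod_b: A second pushrod like pushrod_a. May be absent.
- dipstick: Oil dipstick lying flat: black plastic blade 10 mm wide, 8 mm thick, from 50 mm on the -x side to 85 mm on the +x side of the origin, and a yellow cap 24 x 40 x 16 mm high at 62 mm on the -x side. Origin: on the underside, near mid-length, x along the blade. 40 g. May be absent.
- air_filter: Orange round air filter, 90 mm diameter, 50 mm tall. A bystander: leave it alone.
- plug_carton: Cardboard carton, 100 x 55 x 30 mm. A bystander: leave it alone.
- screwdriver: Screwdriver, 180 mm long. A bystander: leave it alone.
- grease_tin: Red grease tin, 60 mm diameter, 45 mm tall. A bystander: leave it alone.
- wrench: Open-end wrench, 160 mm long. A bystander: leave it alone.
Not all that is in view belongs to the job. Leave any brown or white look-alike of the dipstick alone.

How it is judged:
By the outcome, as a careful person would: the job done as asked, in the order asked, and still so for the second after the job is handed in, with the robot touching nothing.
Of piston, pushrod_a, pushrod_b, dipstick only 2 to 4 are there at a start; the rules pass over those that are not, and their reading is None.
At some moment in a run one of piston, pushrod_a, pushrod_b, dipstick may be knocked a few centimetres aside while the robot is not near it.
Once in a run the grip may slacken for a moment while it holds something.
It also fails if it takes over 208 s, if anything falls off the work surface, if the arm or the gripper's body presses on something with over 40 N, if the wrist force passes 120 N, or if a joint passes its speed limit or range.

### The arm

A 7-joint arm with a two-finger parallel gripper is mounted at the origin on the work surface. World frame = base frame: x ahead of the robot, y to its left, z up, the work surface at z = 0. Lengths are in mm, angles in rad, forces in N, time in s.
With the tool pointing down it reaches from about 425 to 925 mm from the base axis. Payload 6.8 kg.
Tool frame: the origin (TCP) lies midway between the tips of the shut fingers; the grasp point (between the pads) lies 19 mm behind it; z points along the fingers, y is the line along which they close (so a half turn about z gives the same grasp; the last joint's range is limited). The gripper opens to 88 mm and grips with 3 to 60 N. Pads are 20 mm wide; open, the fingers measure 115 mm over their backs; the gripper's body (75 mm by 178 mm) begins 61 mm behind the grasp point.
Start: joints at [-1.403, 0.477, 0.022, 1.555, -0.011, 1.109, -0.083], TCP at [183.809, 649.509, 222.664] pointing down, gripper open.
Joint ranges: [-2.96, 2.96], [-0.34, 2.1], [-1.41, 1.46], [0.24, 2.44], [-1.37, 4.51], [0.17, 1.92], [-2.96, 2.96]. Speed limits (rad/s): [2.39, 2.39, 3.14, 3.14, 3.14, 3.14, 3.14].

### API

Orientations are given as [roll, pitch, yaw] about the fixed x, y, z axes, in that order (R = Rz(yaw) Ry(pitch) Rx(roll)).
In Python, from station import env gives the robot as it stands. The module is installed in compiled form; this text tells all that it offers.
- The arm moves only by the tool jog_arm, never from a script. Its argument "moves" is a list of rows, each a list of 7 numbers: the turn, a rotation vector about the tool's x, y, z in degrees, then the shift along the tool's x, y, z in mm, then the opening in per cent of the stroke, from 0 (shut) to 100 (fully open). In form: [[ax, ay, az, dx, dy, dz, hand], ...]. A call has 1 to 12 rows; each row shifts and turns the commanded pose from where the row before left it, along the tool's axes as they then stand; what a row does not reach is not made up. A row lasts 1/10 s, in which the tool goes at most 50 mm and 8.59 degrees, less where a joint would pass 70% of its speed; a pose out of reach is approached as far as the arm can. A call is refused whole if a number of a shift passes 50 or a number of a turn 8.59, either way. A call with a gripper value outside its range is refused whole. The fingers move at their own pace and stop on an object; the grip force is fixed at half the most. Time passes only in rows, so rows that do not move let the fingers close. It gives the time, the measured TCP pose, the force, the opening and the grip force at its end, in the units of the state.
- env.get_obs(): the state, without advancing time (a new reading comes with each control period).
- env.grab_frame(name): name is "scene" or "top" or "wrist"; returns (picture, depth): 384x512x3 uint8, red, green, blue; 384x512 float32, mm along the optical axis (not along the pixel's ray), 0 where there is no reading.
- env.camera_model(name): a dict with "intrinsics" (3x3 intrinsics, pixels), "origin" and "attitude" of the camera in the world. Camera axes: x right, y down, z forward; pixel columns grow to the right and rows downward; lengths in mm; the calibration is good to about 2 mm. A picture is of the moment at which its call begins: read the wrist's pose just before it. camera_model takes no time and is no camera call; for the wrist camera it gives the pose at the moment of the call.
- env.hand_in(): hands the job in; it is judged then, once.
The state is a dict: "time_s": time; "q": joint angles; "qvel": joint speeds; "tau": joint torques, N m; "tcp_pos": TCP position; "tcp_rot": TCP orientation; "ft_force": force on the tool from outside, world axes, zero at the start; "moment": the same for the moment, N m; "gripper_width": opening from 0.0 (shut) to 1.0 (fully open); "grip_force": force on a finger pad.
Only numpy, scipy, OpenCV 4.12 (cv2) and the standard library are available. Lean on these libraries where they do the work, as an engineer would, in place of code of your own. Each camera call takes 0.05 s, during which the arm holds its last target. There are 200 camera calls.

## Working session

There is one attempt and no reset: what is moved stays moved. The work goes in short steps, Python scripts to look and compute and a tool call to move; the robot and the scene stay as the last step left them, time stands still between calls to the robot, and variables do not carry over. Pictures are saved under pics/ and viewed, at most 14 in all, crops included, and the job is handed in when it is done.

Besides the shell and the picture viewer there is one more tool, called after ">>>" by a JSON object that holds its "name" and its "arguments". jog_arm: Moves the arm, as the interface text tells. Its arguments: {"type":"object","properties":{"moves":{"type":"array","items":{"type":"array","items":{"type":"number"}}}},"required":["moves"]}

```bash
mkdir -p pics; cat > h.py <<'E'
import numpy as np, cv2
from station import env
from scipy.spatial.transform import Rotation as R
def snap(n,f):
    c=env.camera_model(n); p,d=env.grab_frame(n)
    cv2.imwrite(f'pics/{f}.png',cv2.cvtColor(p,cv2.COLOR_RGB2BGR)); np.savez(f'pics/{f}.npz',p=p,d=d,K=c['intrinsics'],o=c['origin'],a=c['attitude'])
    return c
def rot(a):
    a=np.array(a,float)
    return a if a.shape==(3,3) else R.from_euler('xyz',a).as_matrix()
def cloud(f):
    z=np.load(f'pics/{f}.npz'); d=z['d']; K=z['K']; v,u=np.mgrid[:d.shape[0],:d.shape[1]]
    P=np.stack([(u-K[0,2])/K[0,0]*d,(v-K[1,2])/K[1,1]*d,d],-1)
    return z['p'],P@rot(z['a']).T+z['o'],d
def px(f,pts):
    _,W,d=cloud(f)
    for u,v in pts: print((u,v),W[v,u].round(0),d[v,u].round(0))
def pxz(f,pts,h):
    z=np.load(f'pics/{f}.npz');K=z['K'];A=rot(z['a'])
    for u,v in pts:
        r=A@np.array([(u-K[0,2])/K[0,0],(v-K[1,2])/K[1,1],1]);t=(h-z['o'][2])/r[2];print((u,v),(z['o']+t*r).round(1))
def big(f,u0,v0,u1,v1,s,g):
    p=cv2.imread(f'pics/{f}.png')[v0:v1,u0:u1]; cv2.imwrite(f'pics/{g}.png',cv2.resize(p,None,fx=s,fy=s,interpolation=cv2.INTER_CUBIC))
def st():
    o=env.get_obs();print(o['time_s'],np.round(o['tcp_pos'],1),np.round(o['tcp_rot'],3),np.round(o['q'],2),o['gripper_width'],o['grip_force'])
E
python3 - <<'E'
from h import *
print(env.camera_model('top'));print(env.camera_model('scene'))
for n in ('top','scene'): snap(n,n+'0')
st()
big('top0',0,0,512,384,1.56,'top0b')
E
```

```text
{'intrinsics': array([[444.2209534 ,   0.        , 253.58665501],
       [  0.        , 444.2209534 , 189.95185715],
       [  0.        ,   0.        ,   1.        ]]), 'origin': array([ 365.28542609,    4.59217686, 1208.55844163]), 'attitude': array([-3.01233987e+00,  2.17674567e-03, -1.58391897e+00])}
{'intrinsics': array([[496.48232256,   0.        , 249.81031896],
       [  0.        , 496.48232256, 193.2753834 ],
       [  0.        ,   0.        ,   1.        ]]), 'origin': array([1511.21744753, -453.17037365, 1125.86503464]), 'attitude': array([-2.34481777,  0.00613813,  1.13062612])}
0.1 [183.7 649.  221.8] [-3.14   0.     2.866] [-1.4   0.48  0.02  1.56 -0.01  1.11 -0.08] 0.9961447278426007 0.0
```

View pics/top0b.png

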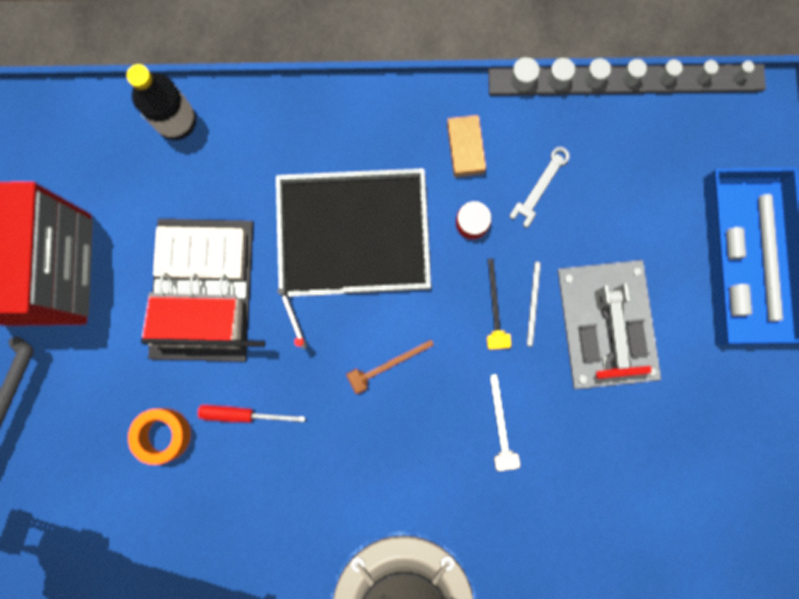

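View pics/scene0.png

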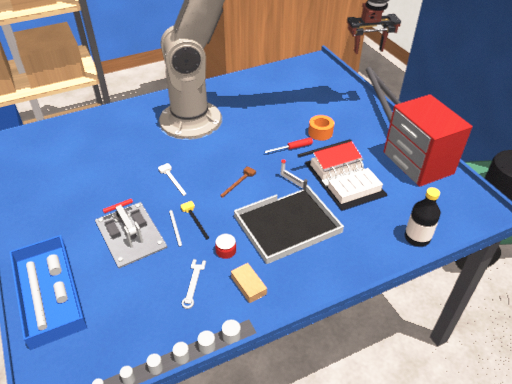

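```bash
python3 - <<'E'
from h import *
a=cv2.imread('pics/top0.png')
l=cv2.resize(a[150:260,280:430],None,fx=5,fy=5,interpolation=cv2.INTER_CUBIC)
cv2.imwrite('pics/c1.png',l)
l=cv2.resize(a[100:250,85:285],None,fx=4,fy=4,interpolation=cv2.INTER_CUBIC)
cv2.imwrite('pics/c2.png',l)
E
```

```text
(no output)
```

View pics/c1.png

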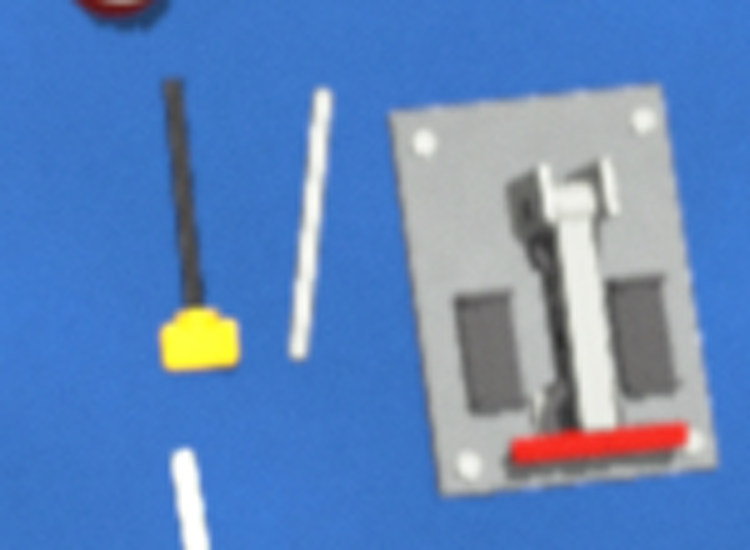

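View pics/c2.png

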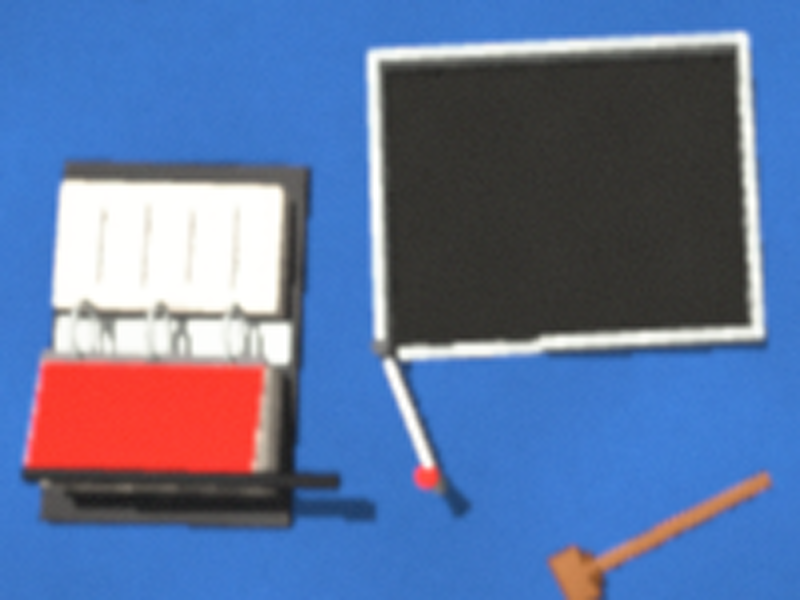

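```bash
python3 - <<'E'
from h import *
c1=lambda L:[(280+u/5,150+v/5) for u,v in L]
c2=lambda L:[(85+u/4,100+v/4) for u,v in L]
def r(L):return [(int(round(u)),int(round(v))) for u,v in L]
print('plate');pxz('top0',c1([(390,112),(660,85),(718,465),(443,495)]),10)
print('bar');pxz('top0',c1([(513,450),(688,436)]),55);px('top0',r(c1([(530,448),(600,442),(670,437)])))
print('saddle blocks');px('top0',r(c1([(485,350),(645,335)])));pxz('top0',c1([(485,350),(645,335)]),28)
px('top0',r(c1([(540,345),(590,340),(462,320),(510,320),(625,340)])))
print('pushrod');pxz('top0',c1([(323,88),(298,358)]),10);px('top0',r(c1([(310,220)])))
print('dip');pxz('top0',c1([(174,80),(194,305)]),8);pxz('top0',c1([(200,340)]),16)
print('tray');pxz('top0',c2([(370,50),(747,35),(763,338),(380,350)]),26);px('top0',r(c2([(560,200)])))
print('pin');pxz('top0',c2([(427,478)]),70);pxz('top0',c2([(384,348)]),34);px('top0',r(c2([(427,477)])))
print('binder');pxz('top0',c2([(65,163),(307,168),(291,525),(40,520)]),8)
px('top0',r(c2([(30,470),(150,475),(230,477),(335,481),(150,380),(150,420),(150,460),(270,380),(280,440)])))
print(cloud('top0')[2][195:215:4,370:415:3].round(0))
E
```

```text
plate
(358.0, 172.4) [ 565.6 -280.9   10. ]
(412.0, 167.0) [ 578.6 -429.2   10. ]
(423.6, 243.0) [ 371.8 -448.1   10. ]
(368.6, 249.0) [ 357.8 -300.2   10. ]
bar
(382.6, 240.0) [ 380.6 -325.9   55. ]
(417.6, 237.2) [ 386.6 -416.5   55. ]
(386, 240) [ 381. -335.   55.] 1146.0
(400, 238) [ 385. -371.   54.] 1147.0
(414, 237) [ 387. -408.   52.] 1149.0
saddle blocks
(377, 220) [ 434. -323.   22.] 1185.0
(409, 217) [ 441. -409.   22.] 1186.0
(377.0, 220.0) [ 433.9 -321.4   28. ]
(409.0, 217.0) [ 440.8 -406.8   28. ]
(388, 219) [ 438. -358.    5.] 1203.0
(398, 218) [ 437. -368.   56.] 1152.0
(372, 214) [ 450. -310.   24.] 1185.0
(382, 214) [ 450. -338.   20.] 1190.0
(405, 218) [ 439. -399.   20.] 1188.0
pushrod
(344.6, 167.6) [ 579.4 -244.8   10. ]
(339.6, 221.6) [ 432.  -225.5   10. ]
(342, 194) [ 507. -235.    7.] 1210.0
dip
(314.8, 166.0) [ 585.4 -163.7    8. ]
(318.8, 211.0) [ 461.5 -170.7    8. ]
(320.0, 218.0) [ 442.  -172.1   16. ]
tray
(177.5, 112.5) [736.4 211.4  26. ]
(271.75, 108.75) [743.5 -47.7  26. ]
(275.75, 184.5) [533.  -54.6  26. ]
(180.0, 187.5) [528.3 202.8  26. ]
(225
[... 381 characters left out ...]
.  68.] 1141.0
(169, 220) [438. 221.  78.] 1130.0
(122, 195) [507. 350.  52.] 1165.0
(122, 205) [480. 347.  61.] 1153.0
(122, 215) [453. 344.  68.] 1143.0
(152, 195) [508. 276.  35.] 1182.0
(155, 210) [470. 272.  12.] 1200.0
[[1206. 1209. 1209. 1208. 1202. 1176. 1194. 1153. 1152. 1159. 1207. 1205.
  1210. 1207. 1209.]
 [1204. 1201. 1206. 1209. 1203. 1200. 1189. 1160. 1153. 1150. 1204. 1204.
  1204. 1200. 1206.]
 [1206. 1203. 1203. 1204. 1204. 1202. 1193. 1165. 1154. 1153. 1205. 1203.
  1205. 1201. 1205.]
 [1206. 1202. 1207. 1191. 1183. 1203. 1199. 1184. 1151. 1156. 1204. 1194.
  1193. 1192. 1194.]
 [1205. 1191. 1190. 1194. 1198. 1201. 1197. 1187. 1154. 1151. 1199. 1190.
  1190. 1188. 1190.]]
```

```bash
cat >> h.py <<'E'
def go(x,y,z,yaw_deg):
    "delta for a straight move: turn about world z (deg about tool z) then shift in tool axes after turn; print both shift-in-final-frame"
    o=env.get_obs();p=np.array(o['tcp_pos']);T=rot(o['tcp_rot']);G=R.from_euler('xyz',[np.pi,0,np.radians(yaw_deg)]).as_matrix()
    rv=R.from_matrix(T.T@G).as_rotvec(degrees=True);d=np.array([x,y,z])-p
    print('t',o['time_s'],'tcp',p.round(1),'rot',np.degrees(o['tcp_rot']).round(1),'w',round(o['gripper_width'],2),'| turn',rv.round(1),'shift old frame',(T.T@d).round(1),'new frame',(G.T@d).round(1))
E
python3 - <<'E'
from h import *
c=env.camera_model('wrist');o=env.get_obs();T=rot(o['tcp_rot'])
print(T.T@(c['origin']-np.array(o['tcp_pos'])),T.T@rot(c['attitude']),c['intrinsics'][0,0])
go(420,-365,320,95)
E
```

```text
[  80.32915066    1.00934755 -162.55993661] [[ 4.11478236e-04 -9.56362090e-01 -2.92183819e-01]
 [ 9.99999915e-01  3.98545662e-04  1.03784801e-04]
 [ 1.71927446e-05 -2.92183837e-01  9.56362173e-01]] 287.90500979037716
t 0.1 tcp [183.7 649.  221.8] rot [-179.9    0.   164.2] w 1.0 | turn [-0.1  0.1 69.2] shift old frame [-503.5 -911.5  -96.7] new frame [-1030.7   147.    -98.2]
```

>>> {"name": "jog_arm", "arguments": {"moves": [[0, 0, 0, -43, -22, -9, 100], [0, 0, 0, -43, -22, -9, 100], [0, 0, 0, -43, -22, -9, 100], [0, 0, 0, -43, -22, -9, 100], [0, 0, 0, -43, -22, -9, 100], [0, 0, 0, -43, -22, -9, 100], [0, 0, 0, -43, -22, -9, 100], [0, 0, 0, -43, -22, -9, 100], [0, 0, 0, -43, -22, -9, 100], [0, 0, 0, 0, -48, 0, 100], [0, 0, 0, 0, -48, 0, 100], [0, 0, 0, 0, -48, 0, 100]]}}

```text
time_s: 1.3
tcp_pos: [462.5, 212.9, 303.1]
tcp_rot: [-3.141, -0.001, 2.865]
ft_force: [1.1, -0.6, 0.7]
gripper_width: 1.001
grip_force: 0.0
```

>>> {"name": "jog_arm", "arguments": {"moves": [[0, 0, 7.7, 0, 0, 0, 100], [0, 0, 7.7, 0, 0, 0, 100], [0, 0, 7.7, 0, 0, 0, 100], [0, 0, 7.7, 0, 0, 0, 100], [0, 0, 7.7, 0, 0, 0, 100], [0, 0, 7.7, 0, 0, 0, 100], [0, 0, 7.7, 0, 0, 0, 100], [0, 0, 7.7, 0, 0, 0, 100], [0, 0, 7.6, 0, 0, 0, 100], [0, 0, 0, -45, 0, 0, 100], [0, 0, 0, -45, 0, 0, 100], [0, 0, 0, -45, 0, 0, 100]]}}

```text
time_s: 2.5
tcp_pos: [474.4, 79.1, 303.4]
tcp_rot: [-3.141, 0.0, 1.659]
ft_force: [0.9, 0.1, 0.4]
gripper_width: 1.002
grip_force: 0.0
```

```bash
python3 -c "
from h import *
go(440,-340,300,95)"
```

```text
t 2.5 tcp [474.4  79.1 303.4] rot [-180.     0.    95.1] w 1.0 | turn [-0.   0.   0.1] shift old frame [-414.4  -71.2    3.5] new frame [-414.5  -70.8    3.4]
```

>>> {"name": "jog_arm", "arguments": {"moves": [[0, 0, 0, -46, -8, 0, 100], [0, 0, 0, -46, -8, 0, 100], [0, 0, 0, -46, -8, 0, 100], [0, 0, 0, -46, -8, 0, 100], [0, 0, 0, -46, -8, 0, 100], [0, 0, 0, -46, -8, 0, 100], [0, 0, 0, -46, -8, 0, 100], [0, 0, 0, -46, -8, 0, 100], [0, 0, 0, -46, -7, 3, 100], [0, 0, 0, 0, 0, 0, 100]]}}

```text
time_s: 3.5
tcp_pos: [437.1, -344.4, 300.4]
tcp_rot: [-3.139, 0.003, 1.649]
ft_force: [0.2, -0.8, 0.2]
gripper_width: 1.0
grip_force: 0.0
```

```bash
python3 -c "
from h import *
st();snap('wrist','w1');big('w1',0,0,512,384,1.5,'w1b')"
```

```text
3.5 [ 437.1 -344.4  300.4] [-3.139e+00  3.000e-03  1.649e+00] [-0.09  0.26  0.8   1.79 -0.2   1.18  0.84] 0.9999861496759019 0.0
```

View pics/w1b.png

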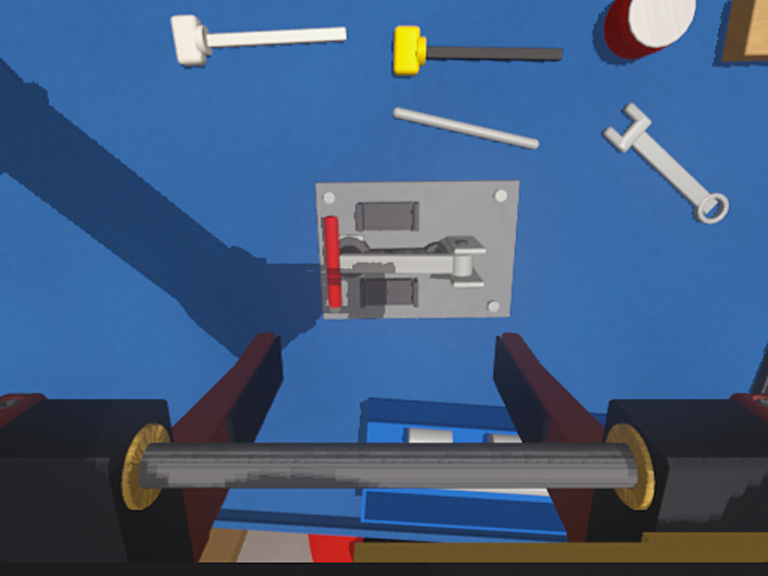

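```bash
python3 -c "
from h import *
big('w1',205,115,350,220,5,'w1c')
_,W,d=cloud('w1')
for v in range(138,206,4): print(v,W[v,222:325:5,2].round(0).astype(int))
px('w1',[(222,160),(222,175),(222,190)])"
```

```text
138 [10 12 12 11 21 21 20 22 19 19 21 29 11  9 11 12 10 12 11 10  9]
142 [ 9 10 11  9 11 20 21 21 20 21 18 28 10 10 10 12 12 12 10 11 11]
146 [55 12 13 10 10 21 20 20 20 22 21 27 11 10  9 11 10 11  9 11 10]
150 [54 11 11 11 13 22 20 18 21 22 20 28 10 11 11 12 11 11  9 10 11]
154 [55 12 11 10 11 11 10  9 10 11 11 30 11 10 10 10 11 10 10 11 10]
158 [54 21 23 21 15  9 11 11 10  9 11 12 10 11 10 13 18 19 20 11 11]
162 [54 27 28 26 23 10 10 10 10 11 12 11 11 13 17 12 49 63 49 51 11]
166 [54 26 28 27 27 13 15 15 15 18 19 19 19 26 26 27 70 74 75 75 76]
170 [56 51 51 52 54 53 54 54 55 54 55 55 56 57 56 57 60 60 63 11 11]
174 [ 55  56 463  56  57  57  59  58  59  60  60  60  60  62  62  62  64  66
  65  11  10]
178 [54 55 57 56 57 59 58 59 58 59 59 60 61 60 61 63 64 65 65 10 11]
182 [54 26 57 56 56 57 58 58 58 59 60 59 61 61 60 62 63 66 64 44 10]
186 [54 50 11  9 12 13 14 15 14 14 16 15 10 11 10 10 64 64 63 64 10]
190 [55 49 11 13 29 21 22 20 19 20 21 28 11 11 10 10 75 77 76 77 77]
194 [54 49 10 11 28 21 22 22 20 22 21 29 10  9 12 11 11 12 12 10 11]
198 [56 49 11 11 29 21 19 21 20 21 20 28 12 11 11  9 10 10 11 10 10]
202 [56 52 11 10 29 19 22 20 21 22 20 28  9 11 11 11 10 11 10 11 10]
(222, 160) [ 385. -347.   54.] 414.0
(222, 175) [ 386. -369.   54.] 421.0
(222, 190) [ 387. -392.   55.] 426.0
```

View pics/w1c.png

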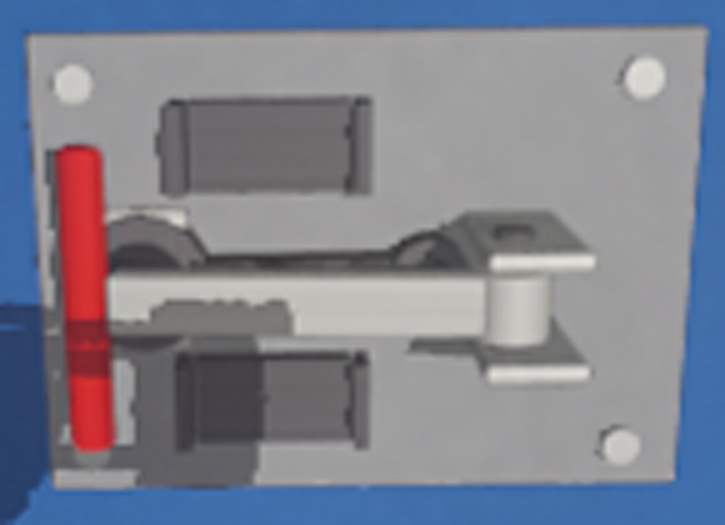

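```bash
python3 -c "
from h import *
go(383,-337,35,95)"
```

```text
t 3.55 tcp [ 438.3 -341.2  300.1] rot [-1.799e+02  1.000e-01  9.460e+01] w 1.0 | turn [-0.1  0.1 -0.4] shift old frame [  9.  -54.2 265.2] new frame [  9.  -54.7 265.1]
```

>>> {"name": "jog_arm", "arguments": {"moves": [[0, 0, 0, 3, -18, 40, 45], [0, 0, 0, 3, -18, 40, 45], [0, 0, 0, 3, -18, 40, 45], [0, 0, 0, 0, 0, 40, 45], [0, 0, 0, 0, 0, 40, 45], [0, 0, 0, 0, 0, 20, 45], [0, 0, 0, 0, 0, 0, 45], [0, 0, 0, 0, 0, 0, 45]]}}

```text
time_s: 4.35
tcp_pos: [386.0, -333.2, 81.0]
tcp_rot: [-3.141, -0.0, 1.659]
ft_force: [0.8, -1.0, -0.4]
gripper_width: 0.451
grip_force: 0.0
```

```bash
python3 -c "
from h import *
go(383,-337,35,95);snap('wrist','w2');big('w2',130,110,380,290,3,'w2b')"
```

```text
t 4.35 tcp [ 386.  -333.2   81. ] rot [-180.    -0.    95.1] w 0.45 | turn [-0.  -0.   0.1] shift old frame [-3.6 -3.3 46. ] new frame [-3.6 -3.3 46. ]
```

View pics/w2b.png

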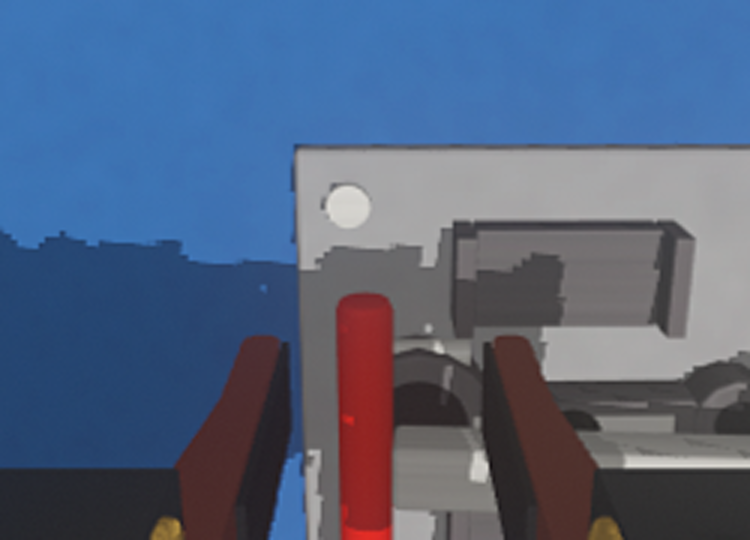

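```bash
python3 -c "
from h import *
px('w2',[(252,215),(252,230),(252,245),(252,260)]); pxz('w2',[(251.7,215),(251.7,243)],54)
print(np.load('pics/w2.npz')['K'])"
```

```text
(252, 215) [ 382. -328.   55.] 203.0
(252, 230) [ 379. -252.  244.] 0.0
(252, 245) [ 384. -351.   55.] 209.0
(252, 260) [ 385. -364.   55.] 213.0
(251.7, 215) [ 381.5 -328.3   54. ]
(251.7, 243) [ 383.3 -350.1   54. ]
[[287.90500979   0.         258.24514805]
 [  0.         287.90500979 190.36910168]
 [  0.           0.           1.        ]]
```

>>> {"name": "jog_arm", "arguments": {"moves": [[0, 0, 0, -3, -4, 16, 45], [0, 0, 0, 0, 0, 15, 45], [0, 0, 0, 0, 0, 15, 45], [0, 0, 0, 0, 0, 0, 0], [0, 0, 0, 0, 0, 0, 0], [0, 0, 0, 0, 0, 0, 0], [0, 0, 0, 0, 0, 0, 0], [0, 0, 0, 0, 0, 0, 0]]}}

```text
time_s: 5.2
tcp_pos: [381.1, -337.5, 35.0]
tcp_rot: [-3.141, 0.0, 1.657]
ft_force: [-3.3, -0.8, 4.4]
gripper_width: 0.145
grip_force: 30.0
```

```bash
cat >> h.py <<'E'
def arc(r,t0,t1,n,hand):
    t=np.linspace(t0,t1,n+1);y=-r*np.cos(t);z=r*np.sin(t)
    print([[0,0,0,0,float(a),float(-b),hand] for a,b in zip(np.diff(y).round(1),np.diff(z).round(1))])
E
python3 -c "
from h import *
arc(125,-.06,1.2,10,0);arc(125,1.2,2.5,11,0)"
```

```text
[[0, 0, 0, 0, 0.0, -15.7, 0], [0, 0, 0, 0, 2.0, -15.6, 0], [0, 0, 0, 0, 4.0, -15.2, 0], [0, 0, 0, 0, 5.9, -14.6, 0], [0, 0, 0, 0, 7.6, -13.8, 0], [0, 0, 0, 0, 9.3, -12.7, 0], [0, 0, 0, 0, 10.8, -11.4, 0], [0, 0, 0, 0, 12.2, -10.0, 0], [0, 0, 0, 0, 13.3, -8.4, 0], [0, 0, 0, 0, 14.3, -6.6, 0]]
[[0, 0, 0, 0, 14.1, -4.5, 0], [0, 0, 0, 0, 14.5, -2.8, 0], [0, 0, 0, 0, 14.7, -1.1, 0], [0, 0, 0, 0, 14.8, 0.6, 0], [0, 0, 0, 0, 14.6, 2.4, 0], [0, 0, 0, 0, 14.2, 4.1, 0], [0, 0, 0, 0, 13.6, 5.7, 0], [0, 0, 0, 0, 12.8, 7.3, 0], [0, 0, 0, 0, 11.9, 8.7, 0], [0, 0, 0, 0, 10.8, 10.1, 0], [0, 0, 0, 0, 9.5, 11.3, 0]]
```

>>> {"name": "jog_arm", "arguments": {"moves": [[0, 0, 0, 0, 0, -15.7, 0], [0, 0, 0, 0, 2, -15.6, 0], [0, 0, 0, 0, 4, -15.2, 0], [0, 0, 0, 0, 6, -14.6, 0], [0, 0, 0, 0, 7.6, -13.8, 0], [0, 0, 0, 0, 9.3, -12.7, 0], [0, 0, 0, 0, 10.8, -11.4, 0], [0, 0, 0, 0, 12.2, -10, 0], [0, 0, 0, 0, 13.3, -8.4, 0], [0, 0, 0, 0, 14.3, -6.6, 0]]}}

```text
time_s: 6.2
tcp_pos: [455.2, -331.1, 160.7]
tcp_rot: [-3.134, -0.005, 1.654]
ft_force: [-14.0, 6.0, 25.3]
gripper_width: 0.154
grip_force: 30.0
```

>>> {"name": "jog_arm", "arguments": {"moves": [[0, 0, 0, 0, 14.1, -4.5, 0], [0, 0, 0, 0, 14.5, -2.8, 0], [0, 0, 0, 0, 14.7, -1.1, 0], [0, 0, 0, 0, 14.8, 0.6, 0], [0, 0, 0, 0, 14.6, 2.4, 0], [0, 0, 0, 0, 14.2, 4.1, 0], [0, 0, 0, 0, 13.6, 5.7, 0], [0, 0, 0, 0, 12.8, 7.3, 0], [0, 0, 0, 0, 11.9, 8.7, 0], [0, 0, 0, 0, 10.8, 10.1, 0], [0, 0, 0, 0, 9.5, 11.3, 0], [0, 0, 0, 0, 0, 0, 0]]}}

```text
time_s: 7.4
tcp_pos: [605.1, -317.8, 114.6]
tcp_rot: [-3.138, -0.0, 1.657]
ft_force: [-3.0, -2.6, -6.1]
gripper_width: 0.153
grip_force: 30.0
```

>>> {"name": "jog_arm", "arguments": {"moves": [[0, 0, 0, 0, 0, 0, 45], [0, 0, 0, 0, 0, 0, 45], [0, 0, 0, 0, 0, -30, 45], [0, 0, 0, 0, 0, -45, 45], [0, 0, 0, 0, -40, -40, 45], [0, 0, 0, -3, -40, 0, 100], [0, 0, 0, -3, -40, 0, 100], [0, 0, 0, 0, -30, 0, 100], [0, 0, 0, 0, 0, 0, 100], [0, 0, 0, 0, 0, 0, 100]]}}

```text
time_s: 8.4
tcp_pos: [462.7, -335.7, 227.8]
tcp_rot: [3.139, -0.0, 1.658]
ft_force: [0.5, 1.0, -0.6]
gripper_width: 0.864
grip_force: 0.0
```

```bash
python3 -c "
from h import *
st();snap('wrist','w3');big('w3',130,80,390,270,3,'w3b');st()"
```

```text
8.4 [ 462.7 -335.7  227.8] [ 3.139 -0.     1.658] [-0.07  0.37  0.76  1.84 -0.29  1.04  0.89] 0.8644050440865325 0.0
8.45 [ 463.5 -335.5  227.7] [3.139 0.    1.66 ] [-0.07  0.37  0.76  1.84 -0.29  1.04  0.89] 0.9125285708168822 0.0
```

View pics/w3b.png

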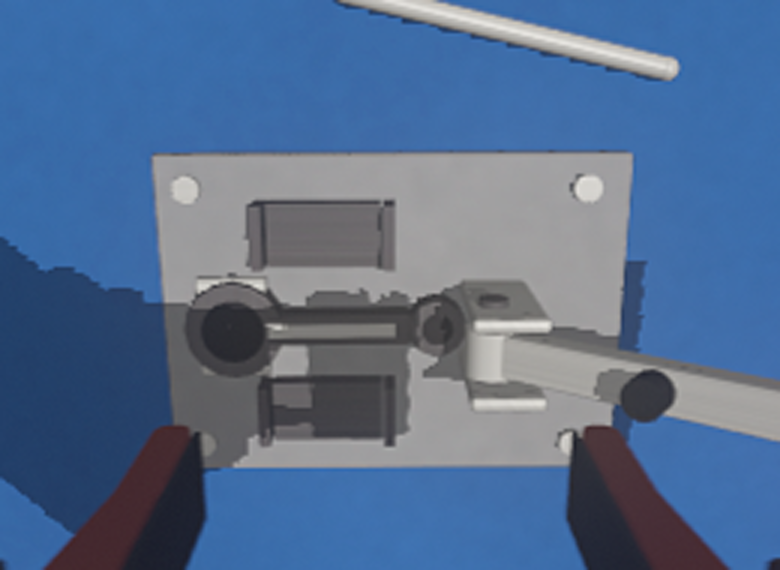

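```bash
python3 - <<'E'
from h import *
p,W,d=cloud('w3')
th=np.radians(5.1);X=np.array([np.cos(th),np.sin(th)]);Y=np.array([-np.sin(th),np.cos(th)]);O=np.array([507.7,-358.8])
C=np.stack([(W[...,:2]-O)@X,(W[...,:2]-O)@Y,W[...,2]],-1)
f=lambda u,v:C[int(80+v/3),int(130+u/3)].round(0)
for n,u,v in [('upsad',320,235),('losad',330,400),('shank',330,330),('big',210,350),('small',435,305)]: print(n,f(u,v))
m=(C[...,0]>-85)&(C[...,0]<-60)&(abs(C[...,1])<60)
h,e=np.histogram(C[m][:,1],bins=np.arange(-60,61,3)); 
for a in e[:-1]:
    k=m&(C[...,1]>=a)&(C[...,1]<a+3); print(int(a),np.median(C[k][:,2]).round(0) if k.any() else None,end='; ')
print()
m=(C[...,2]>21)&(C[...,2]<32)&(abs(C[...,1])<25)&(C[...,0]<0)&(C[...,0]>-140)
q=C[m]; print(q.min(0),q.max(0))
for a in range(-130,-10,6):
    k=q[(q[:,0]>=a)&(q[:,0]<a+6)]; print(a,len(k),np.percentile(k[:,1],[3,97]).round(0) if len(k)>3 else '',end='; ')
E
```

```text
upsad [-70.  40.  23.]
losad [-67. -37.  21.]
shank [-66.  -3.  25.]
big [-119.  -11.   25.]
small [-20.  10.  26.]
-60 19.0; -57 21.0; -54 21.0; -51 21.0; -48 21.0; -45 20.0; -42 20.0; -39 21.0; -36 21.0; -33 21.0; -30 15.0; -27 11.0; -24 10.0; -21 10.0; -18 11.0; -15 11.0; -12 None; -9 26.0; -6 27.0; -3 27.0; 0 27.0; 3 21.0; 6 11.0; 9 10.0; 12 10.0; 15 300.0; 18 295.0; 21 298.0; 24 302.0; 27 302.0; 30 286.0; 33 290.0; 36 281.0; 39 295.0; 42 328.0; 45 330.0; 48 341.0; 51 327.0; 54 324.0; 57 326.0; 
[-130.82515788  -23.84954143   21.00235268] [-9.52838001e-04  2.48503896e+01  3.03685301e+01]
-130 74 [-14.  11.]; -124 136 [-22.  17.]; -118 142 [-22.  18.]; -112 147 [-22.  19.]; -106 143 [-21.  19.]; -100 143 [-22.  17.]; -94 87 [-14.  11.]; -88 43 [-8.  5.]; -82 54 [-8.  5.]; -76 44 [-8.  5.]; -70 54 [-8.  5.]; -64 43 [-8.  5.]; -58 54 [-8.  5.]; -52 45 [-8.  5.]; -46 53 [-8.  5.]; -40 55 [-8.  5.]; -34 44 [-8.  5.]; -28 85 [-12.  10.]; -22 76 [-13.  11.]; -16 81 [-11.  10.];
```

>>> {"name": "jog_arm", "arguments": {"moves": [[0, 0, 8.2, 0, 0, 0, 45], [0, 0, 8.2, 0, 0, 0, 45], [0, 0, 8.2, 0, 0, 0, 45], [0, 0, 8.2, 0, 0, 0, 45], [0, 0, 8.2, 0, 0, 0, 45], [0, 0, 8.2, 0, 0, 0, 45], [0, 0, 8.2, 0, 0, 0, 45], [0, 0, 8.2, 0, 0, 0, 27], [0, 0, 8.2, 0, 0, 0, 27], [0, 0, 8.2, 0, 0, 0, 27], [0, 0, 8.2, 0, 0, 0, 27], [0, 0, 0, 0, 0, 0, 27]]}}

```text
time_s: 9.65
tcp_pos: [463.7, -335.4, 226.7]
tcp_rot: [3.14, 0.001, 0.086]
ft_force: [0.3, 0.1, 0.1]
gripper_width: 0.272
grip_force: 0.0
```

```bash
python3 -c "
from h import *
st();go(436,-366.7,40,5)"
```

```text
9.65 [ 463.7 -335.4  226.7] [3.14e+00 1.00e-03 8.60e-02] [-0.31  0.54  1.17  1.85 -0.55  1.12 -0.43] 0.27178904375523416 0.0
t 9.65 tcp [ 463.7 -335.4  226.7] rot [1.799e+02 1.000e-01 4.900e+00] w 0.27 | turn [ 0.1  0.1 -0.1] shift old frame [-30.   28.6 186.8] new frame [-30.3  28.8 186.7]
```

>>> {"name": "jog_arm", "arguments": {"moves": [[0, 0, 0, -10, 10, 40, 27], [0, 0, 0, -10, 10, 40, 27], [0, 0, 0, -10, 9, 40, 27], [0, 0, 0, 0, 0, 35, 27], [0, 0, 0, 0, 0, 30, 27], [0, 0, 0, 0, 0, 0, 27], [0, 0, 0, 0, 0, 0, 27]]}}

```text
time_s: 10.35
tcp_pos: [434.9, -367.7, 42.5]
tcp_rot: [-3.142, 0.0, 0.087]
ft_force: [0.3, 0.8, -0.5]
gripper_width: 0.271
grip_force: 0.0
```

```bash
python3 -c "
from h import *
st();snap('wrist','w4');big('w4',150,130,370,290,3,'w4b')
p,W,d=cloud('w4')
O=np.array([507.7,-358.8]);th=np.radians(5.1);X=np.array([np.cos(th),np.sin(th)]);Y=np.array([-np.sin(th),np.cos(th)])
c=(W[...,:2]-O)@np.stack([X,Y],1)
m=(c[...,0]>-60)&(c[...,0]<-42)&(abs(c[...,1])<20)&(W[...,2]>21)&(W[...,2]<31)
print(m.sum(),np.percentile(c[m][:,1],[2,50,98]))"
```

```text
10.35 [ 434.9 -367.7   42.5] [-3.142  0.     0.087] [-0.04  0.74  0.88  1.99 -0.8   0.81 -0.17] 0.27115518774945446 0.0
550 [-8.66799677 -2.09249987  4.47833894]
```

View pics/w4b.png

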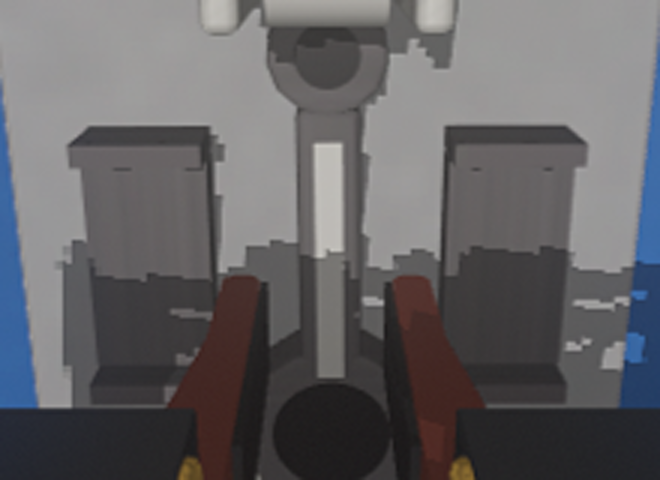

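>>> {"name": "jog_arm", "arguments": {"moves": [[0, 0, 0, 4, 0, 13, 27], [0, 0, 0, 0, 0, 12, 27], [0, 0, 0, 0, 0, 0, 27], [0, 0, 0, 0, 0, 0, 0], [0, 0, 0, 0, 0, 0, 0], [0, 0, 0, 0, 0, 0, 0], [0, 0, 0, 0, 0, 0, 0]]}}

```text
time_s: 11.1
tcp_pos: [438.2, -367.3, 17.3]
tcp_rot: [3.141, -0.0, 0.084]
ft_force: [-0.8, -0.9, -2.4]
gripper_width: 0.155
grip_force: 30.0
```

>>> {"name": "jog_arm", "arguments": {"moves": [[0, 0, 0, 0, 0, -20, 0], [0, 0, 0, 0, 0, -30, 0], [0, 0, 0, 0, 0, -40, 0], [0, 0, 0, 0, 0, -40, 0], [0, 0, 0, 0, 0, 0, 0]]}}

```text
time_s: 11.6
tcp_pos: [439.9, -369.7, 151.8]
tcp_rot: [3.137, -0.006, 0.083]
ft_force: [1.0, -1.4, -1.6]
gripper_width: 0.151
grip_force: 30.0
```

```bash
python3 -c "
from h import *
st();go(640,50,150,5);snap('wrist','w5')
print(cloud('w5')[1][200:280:10,258].round(0))"
```

```text
11.6 [ 439.9 -369.7  151.8] [ 3.137 -0.006  0.083] [-0.16  0.61  1.05  1.92 -0.65  0.99 -0.29] 0.15056927021877323 29.97489094734192
t 11.6 tcp [ 439.9 -369.7  151.8] rot [179.7  -0.3   4.8] w 0.15 | turn [ 0.3 -0.3 -0.2] shift old frame [ 234.3 -401.6    1.3] new frame [ 235.9 -400.7    1.8]
[[ 468. -366.  161.]
 [ 462. -367.  162.]
 [ 456. -367.  162.]
 [ 450. -368.  161.]
 [ 444. -368.  162.]
 [ 437. -369.  161.]
 [ 431. -369.  162.]
 [ 424. -370.  162.]]
```

>>> {"name": "jog_arm", "arguments": {"moves": [[0, 0, 0, 20, -41, 0, 0], [0, 0, 0, 20, -41, 0, 0], [0, 0, 0, 20, -41, 0, 0], [0, 0, 0, 20, -41, 0, 0], [0, 0, 0, 20, -41, 0, 0], [0, 0, 0, 20, -41, 0, 0], [0, 0, 0, 20, -41, 0, 0], [0, 0, 0, 20, -41, 0, 0], [0, 0, 0, 20, -41, 0, 0], [0, 0, 0, 20, -41, 0, 0], [0, 0, 0, 20, -41, 0, 0], [0, 0, 0, 20, -41, 0, 0]]}}

```text
time_s: 12.85
tcp_pos: [635.4, 145.2, 145.1]
tcp_rot: [-3.142, 0.003, 0.084]
ft_force: [1.2, 0.0, -2.1]
gripper_width: 0.154
grip_force: 30.0
```

>>> {"name": "jog_arm", "arguments": {"moves": [[0, 0, 0, 0, 0, 0, 0], [0, 0, 0, 0, 0, 40, 0], [0, 0, 0, 0, 0, 40, 0], [0, 0, 0, 0, 0, 30, 0], [0, 0, 0, 0, 0, 0, 0], [0, 0, 0, 0, 0, 0, 0]]}}

```text
time_s: 13.45
tcp_pos: [635.6, 142.4, 36.6]
tcp_rot: [3.141, 0.002, 0.083]
ft_force: [-0.4, 0.2, -1.6]
gripper_width: 0.158
grip_force: 30.0
```

```bash
python3 -c "
from h import *
go(637,140,14,5);snap('wrist','w6')
print(cloud('w6')[1][200:280:10,258].round(0))"
```

```text
t 13.45 tcp [635.6 142.4  36.6] rot [1.8e+02 1.0e-01 4.8e+00] w 0.16 | turn [ 0.   0.1 -0.2] shift old frame [ 1.2  2.5 22.6] new frame [ 1.2  2.6 22.6]
[[664. 146.  47.]
 [658. 145.  47.]
 [652. 145.  47.]
 [646. 144.  46.]
 [640. 144.  47.]
 [633. 143.  47.]
 [626. 143.  46.]
 [620. 142.  47.]]
```

>>> {"name": "jog_arm", "arguments": {"moves": [[0, 0, 0, 0, 0, 14, 0], [0, 0, 0, 0, 0, 10, 0], [0, 0, 0, 0, 0, 0, 0], [0, 0, 0, 0, 0, 0, 40], [0, 0, 0, 0, 0, 0, 40], [0, 0, 0, 0, 0, -20, 40], [0, 0, 0, 0, 0, -40, 40], [0, 0, 0, 0, 0, -50, 40], [0, 0, 0, 0, 0, -40, 40], [0, 0, 0, 0, 0, 0, 40]]}}

```text
time_s: 14.5
tcp_pos: [640.0, 142.1, 171.1]
tcp_rot: [-3.14, -0.011, 0.083]
ft_force: [1.0, -0.4, 0.8]
gripper_width: 0.402
grip_force: 0.0
```

```bash
python3 -c "
from h import *
snap('top','top1');big('top1',160,90,440,300,2.85,'top1b');st();go(505,-235,150,-6)"
```

```text
14.55 [638.3 142.7 167.9] [-3.14  -0.007  0.083] [-1.01  0.76  1.1   1.71 -0.75  1.14 -1.17] 0.4039390218352 0.0
t 14.55 tcp [638.3 142.7 167.9] rot [-179.9   -0.4    4.8] w 0.4 | turn [-0.1 -0.4 10.8] shift old frame [-164.3  365.3   16.2] new frame [-93.1 389.6  17.9]
```

View pics/top1b.png

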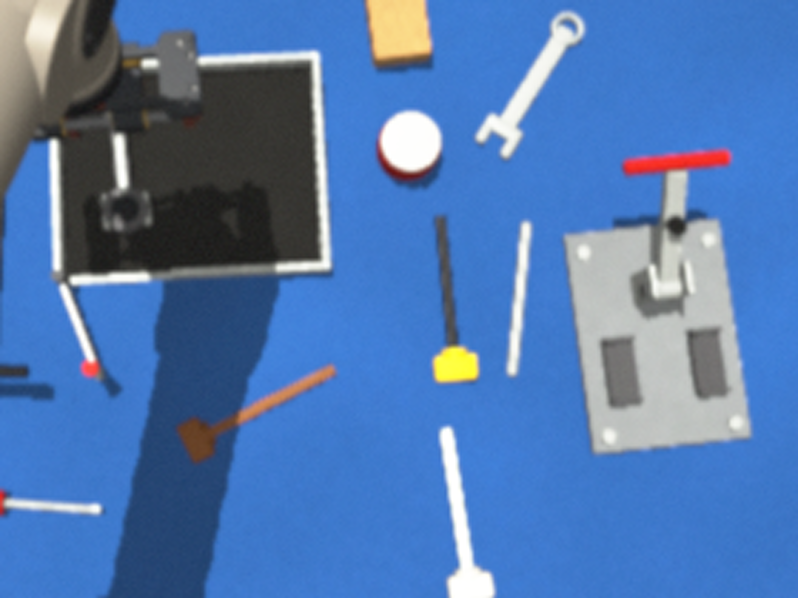

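>>> {"name": "jog_arm", "arguments": {"moves": [[0, 0, 6.2, 0, 0, 0, 40], [0, 0, 6.2, 0, 0, 0, 40], [0, 0, 0, -9, 43.5, 0, 40], [0, 0, 0, -9, 43.5, 0, 40], [0, 0, 0, -9, 43.5, 0, 40], [0, 0, 0, -9, 43.5, 0, 40], [0, 0, 0, -9, 43.5, 0, 40], [0, 0, 0, -9, 43.5, 0, 40], [0, 0, 0, -9, 43.5, 0, 40], [0, 0, 0, -9, 43.5, 0, 40], [0, 0, 0, -9, 43.5, 0, 40], [0, 0, 0, 0, 0, 40, 40]]}}

```text
time_s: 15.75
tcp_pos: [503.3, -242.3, 127.2]
tcp_rot: [3.137, -0.008, -0.142]
ft_force: [0.9, 0.3, -0.4]
gripper_width: 0.396
grip_force: 0.0
```

>>> {"name": "jog_arm", "arguments": {"moves": [[0, 0, 0, 0, 0, 35, 40], [0, 0, 0, 0, 0, 35, 40], [0, 0, 0, 0, 0, 0, 40], [0, 0, 0, 0, 0, 0, 40]]}}

```text
time_s: 16.15
tcp_pos: [503.6, -234.5, 53.5]
tcp_rot: [3.141, 0.001, -0.133]
ft_force: [0.5, 0.3, -0.2]
gripper_width: 0.398
grip_force: 0.0
```

```bash
cat >> h.py <<'E'
def strip(f,c,ang,L,zlo,zhi,w=30):
    "long axis fit of points with z in range within a box about c (world xy), angle deg"
    _,W,d=cloud(f);a=np.radians(ang);X=np.array([np.cos(a),np.sin(a)]);Y=np.array([-X[1],X[0]])
    q=W[...,:2]-np.array(c);m=(abs(q@X)<L)&(abs(q@Y)<w)&(W[...,2]>zlo)&(W[...,2]<zhi)&(d>0)
    P=W[m];s=(P[:,:2]-c)@X;t=(P[:,:2]-c)@Y;k=np.polyfit(s,t,1)
    print(len(P),'ends',np.percentile(s,[1,99]).round(1),'t mid',k[1].round(1),'slope deg',np.degrees(k[0]).round(1),'width',(np.percentile(t-np.polyval(k,s),[2,98])).round(1),'ztop',np.percentile(P[:,2],[50,95]).round(1))
E
python3 -c "
from h import *
go(505.7,-235.2,3,-7.5);snap('wrist','w7')
strip('w7',(505.7,-235.2),-7.5,90,6,14)"
```

```text
t 16.15 tcp [ 503.6 -234.5   53.5] rot [ 1.8e+02  1.0e-01 -7.6e+00] w 0.4 | turn [ 0.   0.1 -0.1] shift old frame [ 2.3  0.4 50.5] new frame [ 2.2  0.4 50.5]
2250 ends [-69.4  73.6] t mid 0.2 slope deg -0.2 width [-4.6  4.5] ztop [ 9.6 11. ]
```

>>> {"name": "jog_arm", "arguments": {"moves": [[0, 0, 0, 2, 0, 25, 40], [0, 0, 0, 0, 0, 25, 40], [0, 0, 0, 0, 0, 0, 40], [0, 0, 0, 0, 0, 0, 0], [0, 0, 0, 0, 0, 0, 0], [0, 0, 0, 0, 0, 0, 0], [0, 0, 0, 0, 0, 0, 0], [0, 0, 0, 0, 0, -20, 0], [0, 0, 0, 0, 0, -40, 0], [0, 0, 0, 0, 0, -40, 0], [0, 0, 0, 0, 0, 0, 0]]}}

```text
time_s: 17.3
tcp_pos: [508.4, -236.5, 107.8]
tcp_rot: [3.14, -0.007, -0.133]
ft_force: [0.6, -0.3, -1.2]
gripper_width: 0.109
grip_force: 30.0
```

```bash
python3 -c "
from h import *
go(637,60,105,-2);snap('wrist','w8')
px('w8',[(258,v) for v in (190,210,230,250)])"
```

```text
t 17.3 tcp [ 508.4 -236.5  107.8] rot [179.9  -0.4  -7.6] w 0.11 | turn [ 0.1 -0.4 -5.6] shift old frame [  88.  -310.9    2.9] new frame [ 118.1 -300.8    2.8]
(258, 190) [ 542. -240.  115.] 163.0
(258, 210) [ 530. -238.  114.] 167.0
(258, 230) [ 517. -236.  114.] 170.0
(258, 250) [ 503. -235.  113.] 175.0
```

>>> {"name": "jog_arm", "arguments": {"moves": [[0, 0, -5.6, 0, 0, 0, 0], [0, 0, 0, 14.6, -39, 0, 0], [0, 0, 0, 14.6, -39, 0, 0], [0, 0, 0, 14.6, -39, 0, 0], [0, 0, 0, 14.6, -39, 0, 0], [0, 0, 0, 14.6, -39, 0, 0], [0, 0, 0, 14.6, -39, 0, 0], [0, 0, 0, 14.6, -39, 0, 0], [0, 0, 0, 14.6, -39, 0, 0], [0, 0, 0, 0, 0, 30, 0], [0, 0, 0, 0, 0, 30, 0], [0, 0, 0, 0, 0, 0, 0]]}}

```text
time_s: 18.55
tcp_pos: [630.1, 74.0, 38.4]
tcp_rot: [3.141, 0.008, -0.034]
ft_force: [-0.5, 0.3, -0.5]
gripper_width: 0.111
grip_force: 30.0
```

```bash
python3 -c "
from h import *
go(637,70,9,-2);snap('wrist','w9')
px('w9',[(258,v) for v in (190,210,230,250)]+[(230,150)])"
```

```text
t 18.55 tcp [630.1  74.   38.4] rot [179.9   0.5  -2. ] w 0.11 | turn [0.1 0.5 0. ] shift old frame [ 7.2  3.7 29.4] new frame [ 7.   3.7 29.4]
(258, 190) [664.  74.  45.] 163.0
(258, 210) [651.  74.  44.] 168.0
(258, 230) [638.  75.  44.] 172.0
(258, 250) [626.  75.  46.] 174.0
(230, 150) [713.  72. 200.] 0.0
```

>>> {"name": "jog_arm", "arguments": {"moves": [[0, 0, 0, 6, 0, 15, 0], [0, 0, 0, 0, 0, 14, 0], [0, 0, 0, 0, 0, 0, 0], [0, 0, 0, 0, 0, 0, 40], [0, 0, 0, 0, 0, 0, 40], [0, 0, 0, 0, 0, -20, 40], [0, 0, 0, 0, 0, -40, 40], [0, 0, 0, 0, 0, -50, 40], [0, 0, 0, 0, 0, 0, 40]]}}

```text
time_s: 19.5
tcp_pos: [644.0, 71.6, 132.6]
tcp_rot: [-3.14, -0.012, -0.036]
ft_force: [0.1, -0.7, -0.6]
gripper_width: 0.4
grip_force: 0.0
```

```bash
python3 -c "
from h import *
snap('wrist','w10');strip('w10',(637,72),-2,90,9,20)
c=np.array([585.4-461.5,-163.7+170.7]);print(np.degrees(np.arctan2(c[1],c[0])),np.hypot(*c))
go(505,-168.5,60,3.5)"
```

```text
1302 ends [-68.9  74.1] t mid 1.4 slope deg 0.2 width [-4.4  4.6] ztop [13.5 15.2]
3.2336121248878658 124.09758257113631
t 19.55 tcp [642.3  72.5 129.4] rot [-179.9   -0.4   -2. ] w 0.4 | turn [-0.1 -0.4 -5.5] shift old frame [-129.2  245.8   68. ] new frame [-151.8  232.1   69.4]
```

>>> {"name": "jog_arm", "arguments": {"moves": [[0, 0, -5.2, 0, 0, 0, 40], [0, 0, 0, -25, 33.2, 0, 40], [0, 0, 0, -25, 33.2, 0, 40], [0, 0, 0, -25, 33.2, 0, 40], [0, 0, 0, -25, 33.2, 0, 40], [0, 0, 0, -25, 33.2, 0, 40], [0, 0, 0, -25, 33.2, 0, 40], [0, 0, 0, -25, 33.2, 0, 40], [0, 0, 0, 0, 0, 35, 40], [0, 0, 0, 0, 0, 35, 40], [0, 0, 0, 0, 0, 0, 40], [0, 0, 0, 0, 0, 0, 40]]}}

```text
time_s: 20.75
tcp_pos: [477.5, -169.0, 54.6]
tcp_rot: [-3.141, 0.001, 0.055]
ft_force: [-0.0, -0.1, 0.1]
gripper_width: 0.403
grip_force: 0.0
```

```bash
python3 -c "
from h import *
go(480,-169.7,3,3.2);snap('wrist','w11')
strip('w11',(520,-168),3.2,60,4,14,20)"
```

```text
t 20.75 tcp [ 477.5 -169.    54.6] rot [-1.8e+02  1.0e-01  3.2e+00] w 0.4 | turn [-0.   0.1 -0. ] shift old frame [ 2.5  0.9 51.6] new frame [ 2.4  0.9 51.6]
2268 ends [-58.6  59.3] t mid 1.3 slope deg 0.5 width [-4.7  4.8] ztop [8.5 9.6]
```

>>> {"name": "jog_arm", "arguments": {"moves": [[0, 0, 0, 2, 0, 26, 40], [0, 0, 0, 0, 0, 25, 40], [0, 0, 0, 0, 0, 0, 40], [0, 0, 0, 0, 0, 0, 0], [0, 0, 0, 0, 0, 0, 0], [0, 0, 0, 0, 0, 0, 0], [0, 0, 0, 0, 0, 0, 0], [0, 0, 0, 0, 0, -20, 0], [0, 0, 0, 0, 0, -40, 0], [0, 0, 0, 0, 0, -40, 0], [0, 0, 0, 0, 0, 0, 0]]}}

```text
time_s: 21.9
tcp_pos: [482.4, -170.0, 107.3]
tcp_rot: [3.14, -0.007, 0.055]
ft_force: [0.6, -0.1, -0.4]
gripper_width: 0.109
grip_force: 30.0
```

```bash
python3 -c "
from h import *
go(620,0,105,3.2);snap('wrist','w12')
px('w12',[(258,v) for v in (190,210,230,250)])"
```

```text
t 21.9 tcp [ 482.4 -170.   107.3] rot [179.9  -0.4   3.2] w 0.11 | turn [ 0.1 -0.4 -0. ] shift old frame [ 146.8 -162.2    3. ] new frame [ 146.9 -162.1    2.3]
(258, 190) [ 516. -167.  113.] 164.0
(258, 210) [ 503. -168.  112.] 168.0
(258, 230) [ 490. -169.  111.] 173.0
(258, 250) [ 476. -169.  111.] 178.0
```

>>> {"name": "jog_arm", "arguments": {"moves": [[0, 0, 0, 27.8, -33.5, 0, 0], [0, 0, 0, 27.8, -33.5, 0, 0], [0, 0, 0, 27.8, -33.5, 0, 0], [0, 0, 0, 27.8, -33.5, 0, 0], [0, 0, 0, 27.8, -33.5, 0, 0], [0, 0, 0, 0, 0, 0, 0], [0, 0, 0, 0, 0, 30, 0], [0, 0, 0, 0, 0, 30, 0], [0, 0, 0, 0, 0, 0, 0], [0, 0, 0, 0, 0, 0, 0]]}}

```text
time_s: 22.95
tcp_pos: [608.6, 5.7, 42.8]
tcp_rot: [3.141, 0.002, 0.055]
ft_force: [-0.6, -0.4, 0.0]
gripper_width: 0.108
grip_force: 30.0
```

```bash
python3 -c "
from h import *
go(612,5,9,3.2);snap('wrist','w13')
px('w13',[(258,v) for v in (190,210,230,250)])"
```

```text
t 22.95 tcp [608.6   5.7  42.8] rot [1.8e+02 1.0e-01 3.1e+00] w 0.11 | turn [ 0.   0.1 -0.1] shift old frame [ 3.4  0.8 33.8] new frame [ 3.4  0.9 33.8]
(258, 190) [641.   8.  47.] 165.0
(258, 210) [629.   8.  47.] 169.0
(258, 230) [617.   7.  48.] 172.0
(258, 250) [602.   6.  46.] 178.0
```

>>> {"name": "jog_arm", "arguments": {"moves": [[0, 0, 0, 3, 0, 17, 0], [0, 0, 0, 0, 0, 17, 0], [0, 0, 0, 0, 0, 0, 0], [0, 0, 0, 0, 0, 0, 40], [0, 0, 0, 0, 0, 0, 40], [0, 0, 0, 0, 0, -20, 40], [0, 0, 0, 0, 0, -40, 40], [0, 0, 0, 0, 0, -50, 40], [0, 0, 0, 0, -20, -40, 40], [0, 0, 0, 0, 0, 0, 40]]}}

```text
time_s: 24.0
tcp_pos: [614.7, 28.0, 166.0]
tcp_rot: [-3.14, -0.009, 0.058]
ft_force: [1.7, -0.1, -0.3]
gripper_width: 0.397
grip_force: 0.0
```

```bash
python3 -c "
from h import *
st();snap('wrist','w14');snap('top','top2');a=cv2.imread('pics/w14.png');b=cv2.imread('pics/top2.png')
cv2.imwrite('pics/m1.png',np.hstack([cv2.resize(a,(400,300)),cv2.resize(b,(400,300))]));go(605,-317,240,95)"
```

```text
24.0 [614.7  28.  166. ] [-3.14  -0.009  0.058] [-0.87  0.69  1.09  1.81 -0.7   1.07 -1.04] 0.39717170906042276 0.0
t 24.1 tcp [611.8  27.  161.2] rot [-179.9   -0.2    3.3] w 0.4 | turn [  0.1  -0.2 -91.7] shift old frame [-26.1 342.9 -79.2] new frame [-342.   -36.8  -78.8]
```

View pics/m1.png

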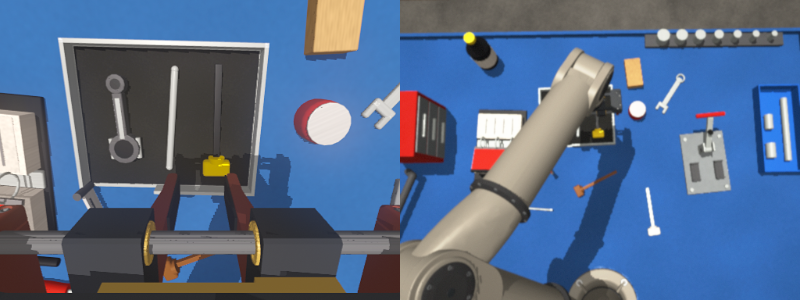

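>>> {"name": "jog_arm", "arguments": {"moves": [[0, 0, -8.3, 0, 0, 0, 40], [0, 0, -8.3, 0, 0, 0, 40], [0, 0, -8.3, 0, 0, 0, 40], [0, 0, -8.3, 0, 0, 0, 40], [0, 0, -8.3, 0, 0, 0, 40], [0, 0, -8.3, 0, 0, 0, 40], [0, 0, -8.3, 0, 0, 0, 40], [0, 0, -8.3, 0, 0, 0, 40], [0, 0, -8.3, 0, 0, 0, 40], [0, 0, -8.3, 0, 0, 0, 40], [0, 0, -8.3, 0, 0, 0, 40]]}}

```text
time_s: 25.2
tcp_pos: [610.1, 25.6, 158.3]
tcp_rot: [-3.139, 0.001, 1.654]
ft_force: [0.4, -0.4, -1.1]
gripper_width: 0.397
grip_force: 0.0
```

>>> {"name": "jog_arm", "arguments": {"moves": [[0, 0, 0, -40, -4, -8, 40], [0, 0, 0, -40, -4, -8, 40], [0, 0, 0, -40, -4, -8, 40], [0, 0, 0, -40, -4, -8, 40], [0, 0, 0, -40, -4, 0, 40], [0, 0, 0, -40, -4, 0, 40], [0, 0, 0, -40, -4, 0, 40], [0, 0, 0, -40, -4, 0, 40], [0, 0, 0, -22, -4, 0, 40], [0, 0, 0, 0, 0, 0, 40], [0, 0, 0, 0, 0, 0, 40]]}}

```text
time_s: 26.3
tcp_pos: [601.1, -317.5, 190.2]
tcp_rot: [-3.14, -0.001, 1.647]
ft_force: [-0.8, 0.7, 0.1]
gripper_width: 0.403
grip_force: 0.0
```

```bash
python3 -c "
from h import *
go(605,-317.8,114.6,95);snap('wrist','w15')
p,W,d=cloud('w15');r=(p[...,0]>120)&(p[...,1]<60)&(p[...,2]<60)&(W[...,2]>115)&(W[...,2]<150)
P=W[r];print(len(P),np.percentile(P,[2,50,98],axis=0).round(1));k=np.polyfit(P[:,1],P[:,0],1);print('x at y=-317.8',np.polyval(k,-317.8),k)"
```

```text
t 26.3 tcp [ 601.1 -317.5  190.2] rot [-1.799e+02 -1.000e-01  9.440e+01] w 0.4 | turn [-0.1 -0.1 -0.6] shift old frame [-0.7  4.  75.6] new frame [-0.6  3.9 75.6]
1408 [[ 600.9 -391.9  132.5]
 [ 608.3 -347.1  136.3]
 [ 617.  -305.9  138.2]]
x at y=-317.8 605.8093108443223 [-8.88999358e-02  5.77556911e+02]
```

>>> {"name": "jog_arm", "arguments": {"moves": [[0, 0, 0, 0, 4, 30, 40], [0, 0, 0, 0, 0, 30, 40], [0, 0, 0, 0, 0, 15, 40], [0, 0, 0, 0, 0, 0, 40], [0, 0, 0, 0, 0, 0, 0], [0, 0, 0, 0, 0, 0, 0], [0, 0, 0, 0, 0, 0, 0], [0, 0, 0, 0, 0, 0, 0], [0, 0, 0, 0, 0, 0, 0]]}}

```text
time_s: 27.25
tcp_pos: [605.2, -317.7, 117.5]
tcp_rot: [-3.141, -0.0, 1.649]
ft_force: [-5.6, 0.9, 6.2]
gripper_width: 0.152
grip_force: 30.0
```

```bash
python3 -c "
from h import *
st();arc(125,2.5,1.2,11,0);arc(125,1.2,-.06,10,0)"
```

```text
27.25 [ 605.2 -317.7  117.5] [-3.141 -0.     1.649] [-0.03  0.68  0.64  1.65 -0.47  0.97  0.85] 0.15177897520820385 30.00219762325287
[[0, 0, 0, 0, -9.5, -11.3, 0], [0, 0, 0, 0, -10.8, -10.1, 0], [0, 0, 0, 0, -11.9, -8.7, 0], [0, 0, 0, 0, -12.8, -7.3, 0], [0, 0, 0, 0, -13.6, -5.7, 0], [0, 0, 0, 0, -14.2, -4.1, 0], [0, 0, 0, 0, -14.6, -2.4, 0], [0, 0, 0, 0, -14.8, -0.6, 0], [0, 0, 0, 0, -14.7, 1.1, 0], [0, 0, 0, 0, -14.5, 2.8, 0], [0, 0, 0, 0, -14.1, 4.5, 0]]
[[0, 0, 0, 0, -14.3, 6.6, 0], [0, 0, 0, 0, -13.3, 8.4, 0], [0, 0, 0, 0, -12.2, 10.0, 0], [0, 0, 0, 0, -10.8, 11.4, 0], [0, 0, 0, 0, -9.3, 12.7, 0], [0, 0, 0, 0, -7.6, 13.8, 0], [0, 0, 0, 0, -5.9, 14.6, 0], [0, 0, 0, 0, -4.0, 15.2, 0], [0, 0, 0, 0, -2.0, 15.6, 0], [0, 0, 0, 0, -0.0, 15.7, 0]]
```

>>> {"name": "jog_arm", "arguments": {"moves": [[0, 0, 0, 0, -9.5, -11.3, 0], [0, 0, 0, 0, -10.8, -10.1, 0], [0, 0, 0, 0, -11.9, -8.7, 0], [0, 0, 0, 0, -12.8, -7.3, 0], [0, 0, 0, 0, -13.6, -5.7, 0], [0, 0, 0, 0, -14.2, -4.1, 0], [0, 0, 0, 0, -14.6, -2.4, 0], [0, 0, 0, 0, -14.8, -0.6, 0], [0, 0, 0, 0, -14.7, 1.1, 0], [0, 0, 0, 0, -14.5, 2.8, 0], [0, 0, 0, 0, -14.1, 4.5, 0]]}}

```text
time_s: 28.35
tcp_pos: [461.2, -329.2, 160.3]
tcp_rot: [3.137, 0.001, 1.649]
ft_force: [0.5, -1.4, 2.9]
gripper_width: 0.148
grip_force: 30.0
```

>>> {"name": "jog_arm", "arguments": {"moves": [[0, 0, 0, 0, -14.3, 6.6, 0], [0, 0, 0, 0, -13.3, 8.4, 0], [0, 0, 0, 0, -12.2, 10, 0], [0, 0, 0, 0, -10.8, 11.4, 0], [0, 0, 0, 0, -9.3, 12.7, 0], [0, 0, 0, 0, -7.6, 13.8, 0], [0, 0, 0, 0, -6, 14.6, 0], [0, 0, 0, 0, -4, 15.2, 0], [0, 0, 0, 0, -2, 15.6, 0], [0, 0, 0, 0, 0, 14.7, 0], [0, 0, 0, 0, 0, 0, 0]]}}

```text
time_s: 29.45
tcp_pos: [380.8, -334.8, 34.0]
tcp_rot: [-3.14, -0.0, 1.649]
ft_force: [-0.8, -1.9, -0.9]
gripper_width: 0.147
grip_force: 30.0
```

>>> {"name": "jog_arm", "arguments": {"moves": [[0, 0, 0, 0, 0, 0, 45], [0, 0, 0, 0, 0, 0, 45], [0, 0, 0, 0, 0, -25, 45], [0, 0, 0, 0, 0, -45, 45], [0, 0, 0, 0, 0, -45, 45], [0, 0, 0, 0, 10, -45, 45], [0, 0, 0, 0, 10, 0, 45], [0, 0, 0, 0, 0, 0, 45]]}}

```text
time_s: 30.25
tcp_pos: [403.8, -332.2, 195.7]
tcp_rot: [3.139, 0.0, 1.652]
ft_force: [-0.4, 0.8, 0.2]
gripper_width: 0.45
grip_force: 0.0
```

```bash
python3 -c "
from h import *
st();snap('wrist','w16')
p,W,d=cloud('w16');r=(p[...,0]>120)&(p[...,1]<60)&(p[...,2]<60)&(W[...,2]>30)&(W[...,2]<150)
P=W[r];print(len(P),np.percentile(P,[2,50,98],axis=0).round(1));go(480,-80,190,95)"
```

```text
30.25 [ 403.8 -332.2  195.7] [3.139 0.    1.652] [-0.07  0.32  0.79  1.99 -0.28  0.94  0.94] 0.4500793792343578 0.0
782 [[ 376.4 -412.6   49.2]
 [ 384.2 -366.2   54. ]
 [ 392.1 -326.6   55.9]]
t 30.3 tcp [ 402.2 -332.   194.5] rot [-1.80e+02 -1.00e-01  9.46e+01] w 0.45 | turn [-0.  -0.1 -0.4] shift old frame [244.9  97.8   4.7] new frame [244.2  99.5   4.5]
```

Clamp is down on the empty nest (bar top z≈54, as at the start). On to the gate pin.

>>> {"name": "jog_arm", "arguments": {"moves": [[0, 0, 0, 41, 17, 0, 60], [0, 0, 0, 41, 17, 0, 60], [0, 0, 0, 41, 17, 0, 60], [0, 0, 0, 41, 17, 0, 60], [0, 0, 0, 41, 17, 0, 60], [0, 0, 0, 41, 17, 0, 60], [0, 0, 0, 42, -4, 0, 60], [0, 0, 0, 42, -4, 0, 60], [0, 0, 0, 42, -4, 0, 60], [0, 0, 0, 42, -4, 0, 60], [0, 0, 0, 0, 0, 0, 60], [0, 0, 0, 0, 0, 0, 60]]}}

```text
time_s: 31.5
tcp_pos: [453.6, 86.3, 193.6]
tcp_rot: [-3.138, 0.001, 1.651]
ft_force: [0.4, 0.1, 0.2]
gripper_width: 0.601
grip_force: 0.0
```

```bash
python3 -c "
from h import *
st();snap('wrist','w17');go(439.5,164.5,42,95)
p,W,d=cloud('w17');q=p.astype(int);r=(q[...,0]>120)&(q[...,1]<70)&(q[...,2]<70)&(W[...,2]>40)&(W[...,2]<90)&(abs(W[...,0]-440)<50)&(abs(W[...,1]-165)<50)
P=W[r];print(len(P),np.percentile(P,[2,50,98],axis=0).round(1))"
```

```text
31.5 [453.6  86.3 193.6] [-3.138e+00  1.000e-03  1.651e+00] [-0.9   0.17  0.65  2.11 -0.13  0.9  -0.09] 0.6013436313089965 0.0
t 31.55 tcp [454.   85.2 193.9] rot [-1.799e+02  1.000e-01  9.450e+01] w 0.6 | turn [-0.1  0.1 -0.5] shift old frame [ 80.4  -7.9 151.8] new frame [ 80.3  -7.6 151.9]
25 [[434.7 160.5  71.1]
 [435.9 166.7  72.2]
 [441.4 172.5  73.4]]
```

>>> {"name": "jog_arm", "arguments": {"moves": [[0, 0, 0, 40, -4, 0, 60], [0, 0, 0, 40, -4, 0, 60], [0, 0, 0, 0, 0, 45, 60], [0, 0, 0, 0, 0, 45, 60], [0, 0, 0, 0, 0, 0, 60], [0, 0, 0, 0, 0, 0, 60]]}}

```text
time_s: 32.15
tcp_pos: [440.9, 163.3, 105.0]
tcp_rot: [-3.14, 0.002, 1.646]
ft_force: [-0.2, -0.8, -0.6]
gripper_width: 0.602
grip_force: 0.0
```

```bash
python3 -c "
from h import *
snap('wrist','w18');go(439.5,164.5,42,95)
p,W,d=cloud('w18');q=p.astype(int);r=(W[...,2]>55)&(W[...,2]<85)&(abs(W[...,0]-440)<20)&(abs(W[...,1]-165)<25)
P=W[r];print(len(P),np.percentile(P,[2,50,98],axis=0).round(1))
big('w18',150,130,370,290,3,'w18b')"
```

```text
t 32.2 tcp [441.9 164.1 106.2] rot [180.    0.   94.3] w 0.6 | turn [ 0.   0.  -0.7] shift old frame [ 0.6 -2.5 64.2] new frame [ 0.6 -2.4 64.2]
369 [[434.7 160.4  56.4]
 [441.3 168.4  72.1]
 [447.7 173.3  73.6]]
```

View pics/w18b.png

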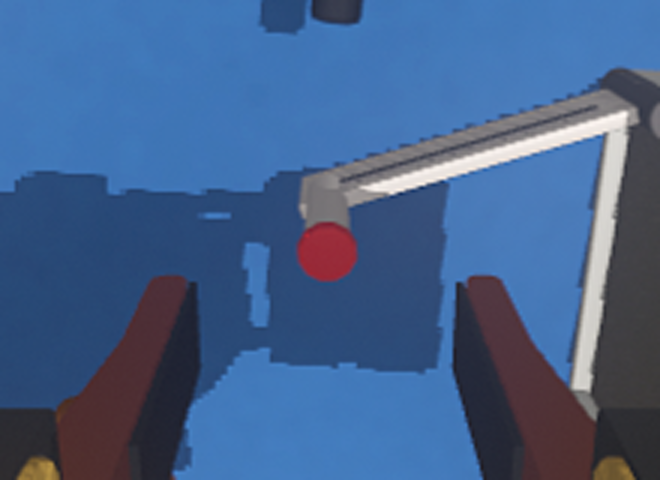

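>>> {"name": "jog_arm", "arguments": {"moves": [[0, 0, 0, 2.5, -1, 22, 60], [0, 0, 0, 0, 0, 22, 60], [0, 0, 0, 0, 0, 20, 60], [0, 0, 0, 0, 0, 0, 0], [0, 0, 0, 0, 0, 0, 0], [0, 0, 0, 0, 0, 0, 0], [0, 0, 0, 0, 0, 0, 0], [0, 0, 0, 0, 0, 0, 0], [0, 0, 0, 0, 0, 0, 0]]}}

```text
time_s: 33.1
tcp_pos: [440.4, 168.3, 41.6]
tcp_rot: [3.14, -0.001, 1.649]
ft_force: [1.4, 0.8, 3.6]
gripper_width: 0.128
grip_force: 30.0
```

```bash
python3 - <<'E'
from h import *
st();o=env.get_obs();T=rot(o['tcp_rot']);p=np.array(o['tcp_pos'])[:2]
yaw=np.radians(1.4);H=np.array([529.,200.])
d=p-H;r=np.hypot(*d);a0=np.arctan2(d[1],d[0])%(2*np.pi);a1=np.radians(270+1.4)
print('r',r,'open',a1-a0)
t=np.linspace(a0,a1,12);Q=H+r*np.stack([np.cos(t),np.sin(t)],1)
print(Q[-1],[[round(float(v),1) for v in T.T@np.r_[s,0]] for s in np.diff(Q,axis=0)])
E
```

```text
33.1 [440.4 168.3  41.6] [ 3.140e+00 -1.000e-03  1.649e+00] [-0.87  0.46  0.46  2.2  -0.38  0.55 -0.05] 0.12831757998590593 30.00245690345764
r 94.04390589147282 open 1.2519807195207555
[531.29769746 105.98416718] [[-10.1, 3.4, -0.0], [-9.7, 4.5, 0.0], [-9.1, 5.6, 0.0], [-8.4, 6.6, 0.0], [-7.6, 7.5, 0.0], [-6.7, 8.3, 0.0], [-5.7, 9.0, 0.0], [-4.7, 9.6, 0.0], [-3.6, 10.1, 0.0], [-2.4, 10.4, 0.0], [-1.2, 10.6, 0.0]]
```

>>> {"name": "jog_arm", "arguments": {"moves": [[0, 0, 0, -10.1, 3.4, 0, 0], [0, 0, 0, -9.7, 4.5, 0, 0], [0, 0, 0, -9.1, 5.6, 0, 0], [0, 0, 0, -8.4, 6.6, 0, 0], [0, 0, 0, -7.6, 7.5, 0, 0], [0, 0, 0, -6.7, 8.3, 0, 0], [0, 0, 0, -5.7, 9, 0, 0], [0, 0, 0, -4.7, 9.6, 0, 0], [0, 0, 0, -3.6, 10.1, 0, 0], [0, 0, 0, -2.4, 10.4, 0, 0], [0, 0, 0, -1.2, 10.6, 0, 0], [0, 0, 0, 0, 0, 0, 0]]}}

```text
time_s: 34.3
tcp_pos: [531.6, 103.1, 41.4]
tcp_rot: [3.141, 0.002, 1.648]
ft_force: [-1.0, -5.6, 8.5]
gripper_width: 0.128
grip_force: 30.0
```

>>> {"name": "jog_arm", "arguments": {"moves": [[0, 0, 0, 0, 1, 0, 0], [0, 0, 0, 0, 1, 0, 0], [0, 0, 0, 0, 1, 0, 0], [0, 0, 0, 0, 0, 0, 0], [0, 0, 0, 0, 0, 0, 0]]}}

```text
time_s: 34.8
tcp_pos: [532.7, 103.1, 41.4]
tcp_rot: [-3.14, 0.002, 1.648]
ft_force: [-3.3, -6.3, 9.0]
gripper_width: 0.132
grip_force: 30.0
```

>>> {"name": "jog_arm", "arguments": {"moves": [[0, 0, 0, 0, 1, 0, 0], [0, 0, 0, 0, 1, 0, 0], [0, 0, 0, 0, 1, 0, 0], [0, 0, 0, 0, 0, 0, 0], [0, 0, 0, 0, 0, 0, 0]]}}

```text
time_s: 35.3
tcp_pos: [532.8, 103.0, 41.2]
tcp_rot: [-3.134, 0.002, 1.648]
ft_force: [-10.9, -7.2, 17.9]
gripper_width: 0.128
grip_force: 30.0
```

>>> {"name": "jog_arm", "arguments": {"moves": [[0, 0, 0, 0, -3, 0, 0], [0, 0, 0, 0, 0, 0, 50], [0, 0, 0, 0, 0, 0, 50], [0, 0, 0, 0, 0, -25, 50], [0, 0, 0, 0, 0, -45, 50], [0, 0, 0, 0, 0, -45, 50], [0, 0, 0, 30, 0, -45, 50], [0, 0, 0, 40, 0, -20, 50], [0, 0, 0, 0, 0, 0, 50], [0, 0, 0, 0, 0, 0, 50]]}}

```text
time_s: 36.3
tcp_pos: [527.9, 174.9, 217.7]
tcp_rot: [3.141, -0.001, 1.653]
ft_force: [-0.8, -1.9, -0.2]
gripper_width: 0.503
grip_force: 0.0
```

```bash
python3 - <<'E'
from h import *
st();snap('wrist','w19');snap('top','top3')
a=cv2.imread('pics/w19.png');cv2.imwrite('pics/w19b.png',np.vstack([cv2.resize(a,None,fx=1.1,fy=1.1)]))
p,W,d=cloud('w19');q=p.astype(int);r=(q[...,0]>120)&(q[...,1]<80)&(q[...,2]<80)&(W[...,2]>55)&(W[...,2]<80)&(W[...,0]>500)&(W[...,0]<560)&(W[...,1]<140)
print('pin',r.sum(),W[r].mean(0) if r.any() else '')
# walls: points z 22-40 near the -x line
m=(W[...,2]>20)&(W[...,2]<40)&(W[...,0]>515)&(W[...,0]<550)
for y in range(-60,210,15):
    k=m&(W[...,1]>y)&(W[...,1]<y+15)
    if k.sum()>5: print(y,k.sum(),np.percentile(W[k][:,0],[5,50,95]).round(1),np.percentile(W[k][:,2],95).round(0))
E
```

```text
36.3 [527.9 174.9 217.7] [ 3.141e+00 -1.000e-03  1.653e+00] [-0.89  0.32  0.57  1.88 -0.2   1.   -0.15] 0.5027378032887033 0.0
pin 97 [532.61290965 106.31822783  72.18153912]
-15 15 [535.5 537.2 538.8] 27.0
0 32 [534.5 536.6 538.9] 27.0
15 35 [533.7 536.  538.2] 28.0
30 34 [533.6 535.6 537.8] 27.0
45 35 [532.6 535.  537.2] 28.0
60 37 [532.5 534.6 536.8] 28.0
105 62 [527.4 532.1 537.5] 39.0
120 56 [529.2 532.1 535.3] 35.0
135 61 [528.7 531.6 535. ] 35.0
150 65 [528.2 531.4 534.4] 35.0
165 64 [527.8 530.6 533.8] 36.0
180 52 [527.5 530.3 533.6] 35.0
195 79 [526.7 539.2 549. ] 36.0
```

View pics/w19b.png

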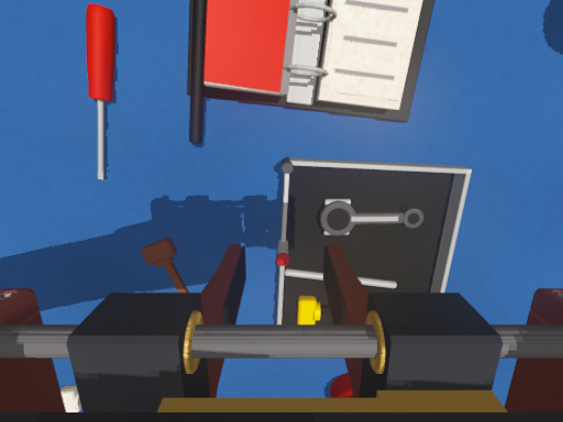

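```bash
python3 - <<'E'
from h import *
strip('w19',(625,70),-3,100,9,22,30);strip('top3',(637,70),-3,100,9,22,30)
p,W,d=cloud('w19')
px('w19',[(265,247),(300,251),(340,256),(358,259),(285,281)])
# leaf
px('w19',[(178,120),(178,100),(178,60),(178,10)])
pxz('top0',[(92,218),(169.5,220.2)],75)
go(441,232,110,95)
E
```

```text
443 ends [-85.4  60.1] t mid -13.1 slope deg 0.3 width [-5.4  3.5] ztop [13.4 15. ]
204 ends [-93.3  98.8] t mid -10.8 slope deg 3.6 width [-10.7  33.3] ztop [12.5 16.9]
(265, 247) [547.  62.  14.] 407.0
(300, 251) [550. 183. 244.] 152.0
(340, 256) [655.  57.  15.] 411.0
(358, 259) [682.  54.  15.] 412.0
(285, 281) [581.  14.  21.] 416.0
(178, 120) [441. 232.  76.] 296.0
(178, 100) [441. 252.  75.] 291.0
(178, 60) [441. 289.  76.] 280.0
(178, 10) [441. 332.  75.] 268.0
(92, 218) [445.9 418.8  75. ]
(169.5, 220.2) [437.7 220.7  75. ]
t 36.4 tcp [527.6 172.4 216.7] rot [-1.799e+02  1.000e-01  9.450e+01] w 0.5 | turn [-0.1  0.1 -0.5] shift old frame [ 66.3 -81.5 106.8] new frame [ 66.9 -81.1 106.7]
```

>>> {"name": "jog_arm", "arguments": {"moves": [[0, 0, 6.4, 0, 0, 0, 50], [0, 0, 0, 22, -30, 10, 50], [0, 0, 0, 22, -30, 10, 50], [0, 0, 0, 21, -29, 10, 50], [0, 0, 0, 0, 0, 40, 50], [0, 0, 0, 0, 0, 36, 50], [0, 0, 0, 0, 0, 0, 50], [0, 0, 0, 0, 0, 0, 50]]}}

```text
time_s: 37.2
tcp_pos: [441.5, 239.7, 111.4]
tcp_rot: [-3.14, 0.002, 1.535]
ft_force: [-0.1, -0.1, 0.0]
gripper_width: 0.499
grip_force: 0.0
```

```bash
python3 - <<'E'
from h import *
snap('wrist','w20');go(441,240.5,57,88)
p,W,d=cloud('w20');q=p.astype(int)
m=(W[...,2]>58)&(W[...,2]<90)&(W[...,0]<460)&(W[...,0]>420)&(W[...,1]>210)&(W[...,1]<262)
P=W[m];print(len(P),np.percentile(P,[2,50,98],axis=0).round(1));k=np.polyfit(P[:,1],P[:,0],1);print(np.polyval(k,240),k[0])
E
```

```text
t 37.25 tcp [442.3 240.4 112.4] rot [180.   0.  88.] w 0.5 | turn [ 0.  0. -0.] shift old frame [ 0.  -1.3 55.4] new frame [ 0.  -1.3 55.4]
732 [[434.  223.8  71.7]
 [439.6 242.9  74.9]
 [445.  261.3  76.6]]
439.4939345802632 0.03714595979285377
```

>>> {"name": "jog_arm", "arguments": {"moves": [[0, 0, 0, 0, -2.5, 20, 50], [0, 0, 0, 0, 0, 20, 50], [0, 0, 0, 0, 0, 16, 50], [0, 0, 0, 0, 0, 0, 0], [0, 0, 0, 0, 0, 0, 0], [0, 0, 0, 0, 0, 0, 0], [0, 0, 0, 0, 0, 0, 0], [0, 0, 0, 0, 0, 0, 0]]}}

```text
time_s: 38.05
tcp_pos: [438.9, 241.9, 56.3]
tcp_rot: [3.141, -0.001, 1.538]
ft_force: [-0.6, 0.4, 0.8]
gripper_width: 0.124
grip_force: 30.0
```

```bash
python3 -c "
from h import *
st();arc(100,.25,1.65,10,0);arc(100,1.65,3.14,11,0)"
```

```text
38.05 [438.9 241.9  56.3] [ 3.141e+00 -1.000e-03  1.538e+00] [-0.99  0.47  0.45  2.12 -0.35  0.62 -0.33] 0.12428126622025744 29.99924808740616
[[0, 0, 0, 0, 4.4, -13.3, 0], [0, 0, 0, 0, 6.2, -12.5, 0], [0, 0, 0, 0, 7.9, -11.5, 0], [0, 0, 0, 0, 9.4, -10.3, 0], [0, 0, 0, 0, 10.8, -8.9, 0], [0, 0, 0, 0, 11.9, -7.3, 0], [0, 0, 0, 0, 12.8, -5.6, 0], [0, 0, 0, 0, 13.5, -3.7, 0], [0, 0, 0, 0, 13.9, -1.8, 0], [0, 0, 0, 0, 14.0, 0.1, 0]]
[[0, 0, 0, 0, 13.4, 2.0, 0], [0, 0, 0, 0, 13.0, 3.8, 0], [0, 0, 0, 0, 12.4, 5.5, 0], [0, 0, 0, 0, 11.5, 7.1, 0], [0, 0, 0, 0, 10.4, 8.6, 0], [0, 0, 0, 0, 9.2, 9.9, 0], [0, 0, 0, 0, 7.8, 11.1, 0], [0, 0, 0, 0, 6.2, 12.0, 0], [0, 0, 0, 0, 4.5, 12.8, 0], [0, 0, 0, 0, 2.8, 13.3, 0], [0, 0, 0, 0, 0.9, 13.5, 0]]
```

>>> {"name": "jog_arm", "arguments": {"moves": [[0, 0, 0, 0, 4.4, -13.3, 0], [0, 0, 0, 0, 6.2, -12.5, 0], [0, 0, 0, 0, 7.9, -11.5, 0], [0, 0, 0, 0, 9.4, -10.3, 0], [0, 0, 0, 0, 10.8, -8.9, 0], [0, 0, 0, 0, 11.9, -7.3, 0], [0, 0, 0, 0, 12.8, -5.6, 0], [0, 0, 0, 0, 13.5, -3.7, 0], [0, 0, 0, 0, 13.9, -1.8, 0], [0, 0, 0, 0, 14, 0, 0], [0, 0, 0, 0, 0, 0, 0]]}}

```text
time_s: 39.15
tcp_pos: [544.9, 237.8, 131.1]
tcp_rot: [3.14, -0.0, 1.537]
ft_force: [0.1, -1.1, 5.0]
gripper_width: 0.127
grip_force: 30.0
```

>>> {"name": "jog_arm", "arguments": {"moves": [[0, 0, 0, 0, 13.4, 2, 0], [0, 0, 0, 0, 13, 3.8, 0], [0, 0, 0, 0, 12.4, 5.5, 0], [0, 0, 0, 0, 11.5, 7.1, 0], [0, 0, 0, 0, 10.4, 8.6, 0], [0, 0, 0, 0, 9.2, 9.9, 0], [0, 0, 0, 0, 7.8, 11.1, 0], [0, 0, 0, 0, 6.2, 12, 0], [0, 0, 0, 0, 4.5, 12.8, 0], [0, 0, 0, 0, 2.8, 13.3, 0], [0, 0, 0, 0, 1, 12, 0], [0, 0, 0, 0, 0, 0, 0]]}}

```text
time_s: 40.35
tcp_pos: [635.9, 234.3, 30.6]
tcp_rot: [3.141, 0.001, 1.537]
ft_force: [0.0, -3.5, -1.8]
gripper_width: 0.127
grip_force: 30.0
```

>>> {"name": "jog_arm", "arguments": {"moves": [[0, 0, 0, 0, 0, 1.5, 0], [0, 0, 0, 0, 0, 1.5, 0], [0, 0, 0, 0, 0, 1, 0], [0, 0, 0, 0, 0, 0, 0]]}}

```text
time_s: 40.75
tcp_pos: [635.9, 234.3, 28.9]
tcp_rot: [3.141, 0.0, 1.537]
ft_force: [-1.6, -4.5, -0.5]
gripper_width: 0.132
grip_force: 30.0
```

>>> {"name": "jog_arm", "arguments": {"moves": [[0, 0, 0, 0, 0, 2, 0], [0, 0, 0, 0, 0, 2, 0], [0, 0, 0, 0, 0, 0, 0], [0, 0, 0, 0, 0, 0, 0]]}}

```text
time_s: 41.15
tcp_pos: [636.1, 234.4, 27.4]
tcp_rot: [3.141, -0.001, 1.537]
ft_force: [-8.8, -5.7, 17.2]
gripper_width: 0.125
grip_force: 30.0
```

>>> {"name": "jog_arm", "arguments": {"moves": [[0, 0, 0, 0, 0, 0, 50], [0, 0, 0, 0, 0, 0, 50], [0, 0, 0, 0, 0, 0, 50], [0, 0, 0, 0, 0, -25, 50], [0, 0, 0, 0, 0, -45, 50], [0, 0, 0, 0, 0, -45, 50], [0, 0, 0, -30, 0, -45, 50], [0, 0, 0, -40, -20, -45, 50], [0, 0, 0, -40, -20, 0, 50], [0, 0, 0, 0, 0, 0, 50], [0, 0, 0, 0, 0, 0, 50]]}}

```text
time_s: 42.25
tcp_pos: [596.7, 136.6, 217.1]
tcp_rot: [3.141, -0.002, 1.536]
ft_force: [-1.0, -0.1, 0.3]
gripper_width: 0.5
grip_force: 0.0
```

```bash
python3 - <<'E'
from h import *
st();snap('wrist','w21');snap('scene','scene1')
a=cv2.imread('pics/w21.png');b=cv2.imread('pics/scene1.png')
cv2.imwrite('pics/fin.png',np.hstack([cv2.resize(a,(400,300)),cv2.resize(b,(400,300))]))
p,W,d=cloud('w21');q=p.astype(int)
g=(q[...,1]>90)&(q[...,0]<90)&(q[...,2]<110)&(W[...,0]>530)&(W[...,1]>230)&(W[...,2]>0)
if g.sum()>50:
    P=W[g];k=np.linalg.lstsq(np.c_[P[:,:2],np.ones(len(P))],P[:,2],rcond=None)[0];print('green',len(P),P.mean(0).round(0),'tilt',k[:2],np.percentile(P[:,2],[5,50,95]))
t=(abs(W[...,0]-636)<15)&(W[...,1]>215)&(W[...,1]<255)&(W[...,2]>25)&(W[...,2]<80);print('bar',t.sum(),np.percentile(W[t][:,2],[50,95]) if t.any() else '')
E
```

```text
42.25 [596.7 136.6 217.1] [ 3.141e+00 -2.000e-03  1.536e+00] [-0.75  0.42  0.56  1.75 -0.25  1.05 -0.13] 0.5003168607430867 0.0
bar 438 [50.45602627 52.15284577]
```

View pics/fin.png

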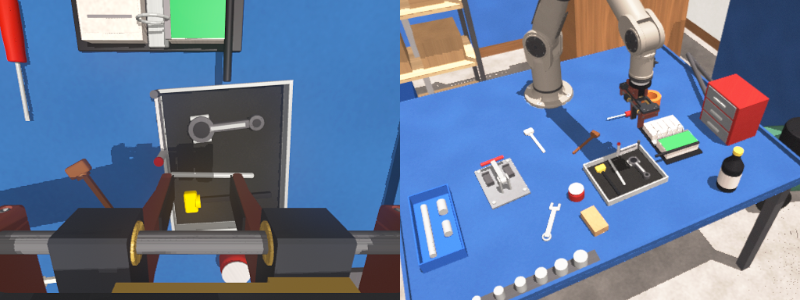

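```bash
python3 - <<'E'
from h import *
p,W,d=cloud('w21');m=(W[...,2]>28)&(W[...,2]<40)&(W[...,0]>505)&(W[...,0]<550)
ok=[]
for y in (115,145,175):
    k=m&(W[...,1]>y)&(W[...,1]<y+15); x=np.median(W[k][:,0]) if k.sum()>5 else np.nan; ok.append(x)
print(ok)
if all(527<x<537 for x in ok if x==x): print(env.hand_in())
E
```

```text
[np.float64(533.4311051543323), np.float64(532.6253374212667), np.float64(531.4610479826637)]
the job is handed in; nothing more can be done
None
```

The job is handed in at 42 s. The connecting rod, pushrod and dipstick (no piston or second pushrod was on the cart) lie flat in the tray. The clamp arm is back down on the empty nest and the gate is fully shut. The leaf, turned last, lies flat with its green face up.

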